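# Lay out a sample of power coils under the video microscope

## Robot

A 6-joint arm with a two-finger parallel gripper is mounted at the origin on the work surface. World frame = base frame: x ahead of the robot, y to its left, z up, the work surface at z = 0. Lengths are in m, angles in rad, forces in N, time in s.
With the tool pointing down it reaches from about 0.375 to 0.75 m from the base axis. Payload 9 kg.
Tool frame: the origin (TCP) lies at the very end of the fingers, on their centre line; the grasp point (between the pads) lies 19 mm behind it; z points along the fingers, y is the line along which they close (so a half turn about z gives the same grasp; the last joint's range is limited). The gripper opens to 85 mm and grips with 20 to 120 N. Pads are 22 mm wide; open, the fingers measure 114 mm over their backs; the gripper's body (76 mm by 85 mm) begins 54 mm behind the grasp point. The pads swing forward as they close: fully open they stand 13 mm farther back than shut.
Start: joints at [-1.388, 0.104, 0.097, 1.564, 0, 1.353], TCP at [0.234, -0.552, 0.231] pointing down, gripper open.
Joint ranges: [-2.99, 2.99], [-0.84, 1.86], [-1.1, 1.16], [-1.84, 2.11], [-1.51, 1.56], [-3.14, 3.14]. Speed limits (rad/s): [2.22, 2.22, 2.57, 3.14, 3.14, 3.14].

## Interface

Orientations are given as [roll, pitch, yaw] about the fixed x, y, z axes, in that order (R = Rz(yaw) Ry(pitch) Rx(roll)).
In Python, from cell import ctrl, eyes gives the robot as it stands.
- The arm moves only by the tool carry_out, never from a script. Its argument "increments" is a list of rows, each a list of 7 numbers: the shift along the tool's x, y, z scaled (see below), then the turn, a rotation vector about the tool's x, y, z scaled (see below), then the opening, from 0 (shut) to 1 (fully open). A call has 1 to 8 rows; each row is the pose to reach, as a shift and turn from the pose commanded when the call began, along the tool's axes at that moment; what a row does not reach only later rows make up. The controller multiplies each number of a shift by 1 m and each number of a turn by 30 degrees. A row lasts 1/8 s, in which the tool goes at most 62.5 mm and 10.7 degrees, less where a joint would pass 70% of its speed; a pose out of reach is approached as far as the arm can. A call with a number of a shift or a turn outside -1 to 1 is refused whole. A call with a gripper value outside its range is refused whole. The fingers move at their own pace and stop on an object; "squeeze" is the grip in N (left out, the last holds). Time passes only in rows, so rows that repeat a pose let the fingers close. It gives the time, the measured TCP pose, the force, the opening and the grip force at its end, in the units of the state.
- ctrl.get_state(): the state, without advancing time (a new reading comes with each control period).
- eyes.get_image(name): name is "scene" or "side" or "wrist"; returns (picture, depth): 420x560x3 uint8, red, green, blue; 420x560 float32, m along the optical axis (not along the pixel's ray), 0 where there is no reading.
- eyes.get_calibration(name): a dict with "vfov" (degrees; the focal length in pixels is half the picture's height over the tangent of half this angle, whatever the lens; pixels are square), "cx", "cy" (the principal point, pixels), "k1" (the pictures are not rectified: a ray, as slopes to the right and down, at radius r is drawn at 1 + k1 r^2 times it, then the intrinsics apply), "pose" (4x4, takes a point from camera to world coordinates); the wrist camera has in their place "mount" (4x4, takes a point from camera to tool coordinates, whose origin is the TCP and whose axes are the flange's). Camera axes: x right, y down, z forward; pixel columns grow to the right and rows downward; lengths in m; the calibration is good to about 2 mm. A picture is of the moment at which its call begins: read the wrist's pose just before it. get_calibration takes no time and is no camera call.
- ctrl.job_done(): hands the job in; it is judged then, once.
The state is a dict: "time": time; "joint_positions": joint angles; "qd": joint speeds; "tau": joint torques, N m; "ee_pos": TCP position; "orientation": TCP orientation; "wrist_force": force on the tool from outside, world axes, zero at the start; "torque": the same for the moment, N m; "grip_width": finger opening in m; "grasp_force": force on a finger pad.
Only numpy, scipy, OpenCV 4.12 (cv2) and the standard library are available. Lean on these libraries where they do the work, as an engineer would, in place of code of your own. Each camera call takes 0.05 s, during which the arm holds its last target. There are 200 camera calls.

## Task

Free the clamp knob, slide the inspection tray fully out to its stop on the left, and shake all the coils out of the yellow shaker evenly over the tray: every quarter gets at least one and none lies on top of another. Then slide the tray fully home under the microscope and clamp it tight again; lay the emptied shaker flat in the middle of the red return tray, and set the ring-light dimmer lever in line with the green preset pointer. Never force the tray while it is clamped, do not knock the microscope, and leave the other things where they are.

Things in the scene. Friction and masses are not known exactly. Their poses are not given: they have to be found in the camera images.
- clamp (a joint): orange clamp knob at the left (+y) end of the black microscope base, axis vertical; bar grip 46 mm long, 14 mm wide. In rad: 0 = free (fully anticlockwise from above), 1.4 = clamped (fully clockwise), stops at both ends, 0.1 N m. At 0 the bar lies along the base's x axis, at v it is turned v clockwise. Starts clamped, 1.3 to 1.4
- clamp_grip (a point): point on the clamp knob's axis at the height to grip, 57 mm above the table; the bar's top is 7 mm above it, its foot disc 23 mm below; x axis along the bar
- carriage (a joint): slide of the inspection tray along the base's y axis, in m: 0 = home, tray centred under the microscope; 0.22 = fully out, at the stop on the left (+y), where it is loaded. About 3 N to move once the clamp is free; it stays where it is left. Starts at 0.02 to 0.12
- tray_floor (a point): centre of the inspection tray's white floor, 30 mm above the table; inside 142 mm (x, away from the robot) by 162 mm (y, left); blue walls 4 mm thick, 14 mm high. Black lines through the centre along x and y make four quarters. It is slid by an upright black post, 18 mm diameter, axis at x -50, y +120 mm in this frame, standing 48 mm above floor level on a tab
- scope: video microscope fixed on the base: column 130 mm to +x and 90 mm to -y, arm, black head with a white ring light of 38 mm radius; origin on the lens axis 20 mm above the table. The ring light's underside is 262 mm above this origin. Not to be knocked
- shaker: yellow trough with clear roof, 135 x 24 x 20 mm, open at its -x end (the mouth) only; channel 18 mm wide, 14 mm high, floor 3 mm. Amid its roof a black grip fin 40 mm long (x), 14 mm thick (y), from 20 to 60 mm above the underside. 0.11 to 0.18 kg. Origin: centre of underside, z up. Tipped mouth-down over 16 to 23 degrees, coils slide out one after another; level, they stay in
- coil0: power coil, dark grey block 14 x 14 x 10 mm (height) with a bright square on top, 12 g; origin at its centre, z up through the bright face. Five to eight are present. At the start they lie in single file in the shaker; slippery on its plastic (friction 0.28 to 0.42), ordinary elsewhere
- coil1: power coil, dark grey block 14 x 14 x 10 mm (height) with a bright square on top, 12 g; origin at its centre, z up through the bright face. Five to eight are present. At the start they lie in single file in the shaker; slippery on its plastic (friction 0.28 to 0.42), ordinary elsewhere
- coil2: power coil, dark grey block 14 x 14 x 10 mm (height) with a bright square on top, 12 g; origin at its centre, z up through the bright face. Five to eight are present. At the start they lie in single file in the shaker; slippery on its plastic (friction 0.28 to 0.42), ordinary elsewhere
- coil3: power coil, dark grey block 14 x 14 x 10 mm (height) with a bright square on top, 12 g; origin at its centre, z up through the bright face. Five to eight are present. At the start they lie in single file in the shaker; slippery on its plastic (friction 0.28 to 0.42), ordinary elsewhere
- coil4: power coil, dark grey block 14 x 14 x 10 mm (height) with a bright square on top, 12 g; origin at its centre, z up through the bright face. Five to eight are present. At the start they lie in single file in the shaker; slippery on its plastic (friction 0.28 to 0.42), ordinary elsewhere
- coil5: power coil, dark grey block 14 x 14 x 10 mm (height) with a bright square on top, 12 g; origin at its centre, z up through the bright face. Five to eight are present. At the start they lie in single file in the shaker; slippery on its plastic (friction 0.28 to 0.42), ordinary elsewhere
- coil6: power coil, dark grey block 14 x 14 x 10 mm (height) with a bright square on top, 12 g; origin at its centre, z up through the bright face. Five to eight are present. At the start they lie in single file in the shaker; slippery on its plastic (friction 0.28 to 0.42), ordinary elsewhere
- coil7: power coil, dark grey block 14 x 14 x 10 mm (height) with a bright square on top, 12 g; origin at its centre, z up through the bright face. Five to eight are present. At the start they lie in single file in the shaker; slippery on its plastic (friction 0.28 to 0.42), ordinary elsewhere
- return_tray_in (a point): centre of the inner floor of the red return tray for empty shakers: inside 182 mm (x) by 112 mm (y), floor 4 mm thick, walls 4 mm thick and 28 mm high over the table
- dimmer (a joint): ring-light dimmer lever, red ball of 26 mm diameter 90 mm from the hinge; rad, 0 to 1.1: at 0 it leans 0.55 to one side (about world +y), at 0.55 it is upright, at 1.1 it leans 0.55 to the other side (about world -y). Stays where it is left; 0.7 N at the ball
- dimmer_tip (a point): centre of the dimmer lever's red ball; its z axis turns with the lever
- dimmer_hinge (a point): point on the lever's hinge axis, 22 mm above the table, in the middle of the grey block (70 x 50 x 25 mm); its y axis is the hinge axis, fixed; the point turns with the lever, its value growing by the right-hand turn about that y axis
- preset (a joint): thin green preset pointer beside the dimmer lever, on the same hinge axis and with the same zero: its value (0 to 1.1 rad) is the lever value wanted. It is stiff and stays where it is set
- preset_tip (a point): centre of the green ball (12 mm) at the preset pointer's end, 66 mm from the hinge axis and 22 mm along it from the lever, on the side away from the robot; its z axis turns with the pointer
- spool: steel solder spool, 44 mm diameter, 36 mm high; origin at the centre of its underside; a bystander, not to be disturbed
- gauge: brass gauge block, 50 x 30 x 12 mm; origin at the centre of its underside; a bystander, not to be disturbed
- cleaner: cleaner bottle, 54 mm diameter, 120 mm high; origin at the centre of its underside; a bystander, not to be disturbed
- flux: amber jar, 48 mm diameter, 50 mm high; origin at the centre of its underside; a bystander, not to be disturbed

How it is judged:
By the outcome, as a careful person would: the job done as asked, in the order asked, and still so for the second after the job is handed in, with the robot touching nothing.
Of coil0, coil1, coil2, coil3, coil4, coil5, coil6, coil7 only 5 to 8 are there at a start; the rules pass over those that are not, and their reading is None.
At some moment in a run one of shaker may be knocked a few centimetres aside while the robot is not near it.
Once in a run the grip may slacken for a moment while it holds something.
It also fails if it takes over 210 s, if anything falls off the work surface, if the arm or the gripper's body presses on something with over 40 N, if the wrist force passes 120 N, or if a joint passes its speed limit or range.

## Working session

There is one attempt and no reset: what is moved stays moved. The work goes in short steps, Python scripts to look and compute and a tool call to move; the robot and the scene stay as the last step left them, time stands still between calls to the robot, and variables do not carry over. Pictures are saved under pics/ and viewed, at most 14 in all, crops included, and the job is handed in when it is done.

Besides the shell and the picture viewer there is one more tool, called as a command line: name --pt "numbers of a row" for each row, then --argument value for the rest. carry_out: Moves the arm, as the interface text tells. Its arguments: {"type":"object","properties":{"increments":{"type":"array","items":{"type":"array","items":{"type":"number","minimum":-1,"maximum":1}}},"squeeze":{"type":"number"}},"required":["increments"]}

```bash
ls; mkdir -p pics; cat > h.py <<'E'
import numpy as np, cv2, pickle
from scipy.spatial.transform import Rotation as R
from cell import ctrl, eyes
def tool():
    s=ctrl.get_state(); T=np.eye(4); T[:3,:3]=R.from_euler('xyz',s['orientation']).as_matrix(); T[:3,3]=s['ee_pos']; return T
def grab(n,save=None):
    T=tool(); c=eyes.get_calibration(n); im,d=eyes.get_image(n)
    P=T@np.array(c['mount']) if n=='wrist' else np.array(c['pose'])
    if save: cv2.imwrite(f'pics/{save}.png',im[:,:,::-1])
    v=dict(im=im,d=d,P=P,f=210/np.tan(np.radians(c['vfov']/2)),cx=c['cx'],cy=c['cy'],k1=c['k1'])
    if save: pickle.dump(v,open(f'pics/{save}.pkl','wb'))
    return v
def load(n): return pickle.load(open(f'pics/{n}.pkl','rb'))
def slopes(v,uv):
    K=np.array([[v['f'],0,v['cx']],[0,v['f'],v['cy']],[0,0,1.]])
    return cv2.undistortPoints(np.array(uv,float).reshape(-1,1,2),K,np.array([v['k1'],0,0,0.])).reshape(-1,2)
def rays(v,uv):
    s=slopes(v,uv); return v['P'][:3,3], np.c_[s,np.ones(len(s))]@v['P'][:3,:3].T
def plane(v,uv,z):
    o,d=rays(v,uv); return o+d*((z-o[2])/d[:,2])[:,None]
def cloud(v):
    h,w=v['d'].shape; u,r=np.meshgrid(np.arange(w),np.arange(h))
    o,d=rays(v,np.c_[u.ravel(),r.ravel()]); X=(o+d*v['d'].ravel()[:,None]).reshape(h,w,3); X[v['d']==0]=np.nan; return X
def tri(v1,p1,v2,p2):
    o1,d1=rays(v1,[p1]); o2,d2=rays(v2,[p2]); d1=d1[0];d2=d2[0]
    t=np.linalg.lstsq(np.c_[d1,-d2],o2-o1,rcond=None)[0]; a=o1+t[0]*d1;b=o2+t[1]*d2
    return (a+b)/2,np.linalg.norm(a-b)
def proj(v,X):
    X=np.atleast_2d(X); Pi=np.linalg.inv(v['P']); c=X@Pi[:3,:3].T+Pi[:3,3]; s=c[:,:2]/c[:,2:]; r2=(s**2).sum(1,keepdims=True)
    return s*(1+v['k1']*r2)*v['f']+[v['cx'],v['cy']]
def inc(p,rpy=None):
    "shift/turn row from the current tool pose to a world pose"
    T=tool(); a=T[:3,:3].T@(np.array(p)-T[:3,3]); b=np.zeros(3)
    if rpy is not None: b=(R.from_matrix(T[:3,:3]).inv()*R.from_euler('xyz',rpy)).as_rotvec(degrees=True)/30
    return np.r_[a,b].round(4)
E
python3 - <<'E'
from h import *
np.set_printoptions(precision=3,suppress=True)
for n in ('scene','side','wrist'):
    v=grab(n,n+'0'); print(n,v['P'],v['f'],v['cx'],v['cy'],v['k1'],np.mean(v['d']>0))
print(ctrl.get_state())
E
```

```text
pics
scene [[-0.837  0.335 -0.432  1.064]
 [ 0.547  0.53  -0.648  0.721]
 [ 0.012 -0.779 -0.627  0.799]
 [ 0.     0.     0.     1.   ]] 460.312798007867 276.43398972955384 206.61154839689107 -0.044286256069002786 0.996016156462585
side [[-0.863 -0.318  0.392  0.15 ]
 [-0.505  0.568 -0.65   0.615]
 [-0.016 -0.759 -0.651  0.736]
 [ 0.     0.     0.     1.   ]] 383.26462665663723 275.0637788151451 203.21351882943378 -0.0882393632171502 0.9961394557823129
wrist [[ 0.39  -0.872 -0.296  0.31 ]
 [-0.921 -0.37  -0.125 -0.521]
 [-0.     0.322 -0.947  0.374]
 [ 0.     0.     0.     1.   ]] 299.7841683987803 279.93429119089126 205.10274996385547 -0.012714684896684923 0.9961139455782313
{'time': 0.15, 'joint_positions': array([-1.388,  0.105,  0.097,  1.564,  0.   ,  1.353]), 'qd': array([ 0.002, -0.   ,  0.002,  0.001,  0.   , -0.001]), 'tau': array([  0.004, -55.736,  50.401,   0.013,  -0.   ,  -0.   ]), 'ee_pos': array([ 0.234, -0.552,  0.231]), 'orientation': array([-3.141, -0.   ,  0.401]), 'wrist_force': array([-0.429,  0.269, -0.4  ]), 'torque': array([ 0.031,  0.005, -0.014]), 'grasp_force': 0.0, 'grip_width': 0.08598347077135504}
```

View pics/scene0.png

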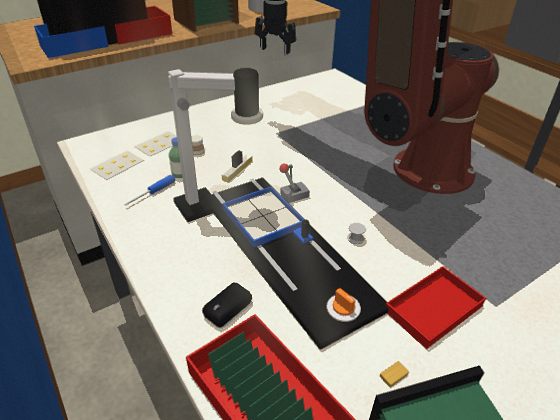

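View pics/side0.png

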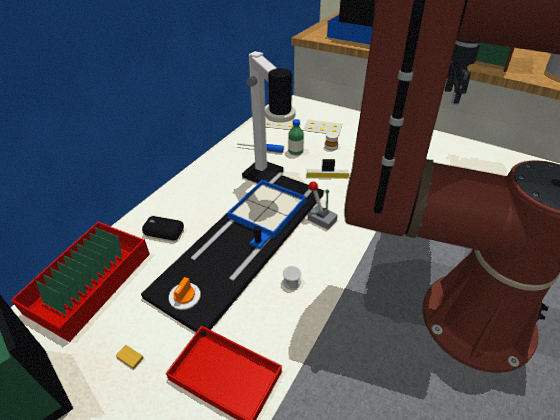

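The scene view shows the knob at (344,300), the blue tray at (262,215) with its post at (305,230), and the shaker's fin at (238,160). The red ball is at (284,168), the return tray at (436,305) and the spool at (357,232). The side view shows the same things: knob (183,291), post (258,237), fin (328,165), red ball (313,185).

```bash
cat > meas.py <<'E'
from h import *
np.set_printoptions(precision=4,suppress=True)
def blobs(v,lo,hi,amin=6,roi=None,n=3):
    hsv=cv2.cvtColor(v['im'],cv2.COLOR_RGB2HSV); m=cv2.inRange(hsv,np.array(lo),np.array(hi))
    if roi: k=np.zeros_like(m); x0,y0,x1,y1=roi; k[y0:y1,x0:x1]=255; m&=k
    N,L,st,c=cv2.connectedComponentsWithStats(m)
    o=sorted([(st[i,4],i) for i in range(1,N) if st[i,4]>=amin],reverse=True)[:n]
    return [(a,c[i],L==i) for a,i in o]
E
python3 - <<'E'
from meas import *
S,D=load('scene0'),load('side0')
rs={'orange':((5,170,120),(16,255,255),(320,280,365,325),(165,270,205,310)),
'redball':((0,130,60),(8,255,255),(275,160,296,178),(305,178,320,192)),
'green':((40,60,30),(85,255,255),(280,155,300,185),(315,180,335,205)),
'yellow':((20,90,60),(35,255,255),(215,145,265,190),(300,160,355,185)),
'blue':((105,130,60),(125,255,255),(210,175,325,255),(220,175,320,255)),
'redtray':((0,150,60),(8,255,255),(380,260,495,350),(160,325,290,420)),
'gauge':((15,120,80),(30,255,255),(370,350,420,395),(105,335,155,375))}
for k,(lo,hi,r1,r2) in rs.items():
    for nm,v,r in (('scene',S,r1),('side',D,r2)):
        B=blobs(v,lo,hi,3,r); X=cloud(v)
        for a,c,m in B:
            P=X[m]; print(k,nm,a,c.round(1),'cloud med',np.nanmedian(P,0),'min',np.nanpercentile(P,3,axis=0),'max',np.nanpercentile(P,97,axis=0))
    b1=blobs(S,lo,hi,3,r1);b2=blobs(D,lo,hi,3,r2)
    if b1 and b2: print('  TRI',*tri(S,b1[0][1],D,b2[0][1]))
# big crop
a=cv2.resize(S['im'][140:260,200:340],None,fx=4,fy=4,interpolation=cv2.INTER_CUBIC)[:, :, ::-1]
b=cv2.resize(D['im'][140:340,140:350],None,fx=2.9,fy=2.9,interpolation=cv2.INTER_CUBIC)[:, :, ::-1]
cv2.imwrite('pics/c1.png',a); cv2.imwrite('pics/c2.png',b)
E
```

```text
orange scene 399 [342.9 302.6] cloud med [0.6019 0.2831 0.0441] min [0.59   0.2608 0.0298] max [0.6172 0.3027 0.0642]
orange side 316 [183.5 291.4] cloud med [0.5892 0.2835 0.0468] min [0.5747 0.2608 0.0321] max [0.6036 0.3034 0.0665]
  TRI [0.5968 0.2779 0.0365] 0.00032066978804200886
redball scene 38 [284.  166.3] cloud med [ 0.4804 -0.1211  0.1122] min [ 0.4705 -0.1297  0.1079] max [ 0.4885 -0.1142  0.1169]
redball side 65 [312.6 185.8] cloud med [ 0.4749 -0.1188  0.112 ] min [ 0.4655 -0.1371  0.0944] max [ 0.4911 -0.1136  0.1176]
  TRI [ 0.4773 -0.1246  0.1081] 0.0026226032021301497
green scene 9 [290. 166.] cloud med [ 0.4468 -0.1409  0.0891] min [ 0.4421 -0.1452  0.0874] max [ 0.45   -0.1387  0.0932]
green side 19 [326.9 195. ] cloud med [ 0.4405 -0.1403  0.0818] min [ 0.4389 -0.1438  0.0505] max [ 0.4441 -0.1372  0.0963]
  TRI [ 0.4415 -0.1446  0.081 ] 0.009864607789605953
yellow scene 143 [237.1 170.7] cloud med [ 0.5231 -0.3036  0.0073] min [ 0.4587 -0.3392 -0.0011] max [ 0.5798 -0.2814  0.0158]
yellow side 200 [326.8 175.1] cloud med [ 0.5136 -0.308   0.0104] min [ 0.4553 -
[... 505 characters left out ...]
0.0141  0.0372] min [ 0.5067 -0.1746  0.0196] max [0.66   0.0711 0.0463]
  TRI [ 0.5862 -0.0485 -0.0054] 0.037378071937927915
redtray scene 4391 [434.4 305.9] cloud med [0.4155 0.3774 0.0041] min [0.3234 0.3193 0.0003] max [0.5111 0.4377 0.0272]
redtray side 6136 [225.  374.5] cloud med [0.4141 0.3781 0.0059] min [0.3225 0.3197 0.003 ] max [0.507  0.4376 0.0297]
  TRI [0.4153 0.3771 0.0064] 0.0003825596173350222
gauge scene 400 [393.7 373.6] cloud med [0.6091 0.4489 0.0102] min [0.5839 0.4342 0.004 ] max [0.631  0.4616 0.0132]
gauge side 348 [129.2 356.3] cloud med [0.6026 0.4495 0.0134] min [0.5805 0.4353 0.008 ] max [0.6277 0.4627 0.0159]
  TRI [0.6068 0.4476 0.0065] 0.00031474200053584715
```

View pics/c1.png

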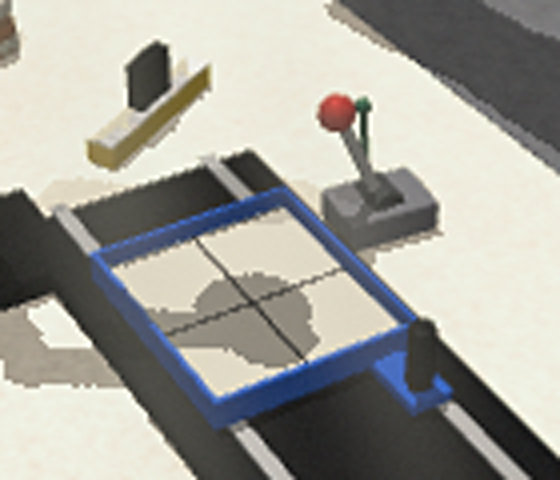

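The crop shows the shaker's mouth end and fin, the lever leaning left with the green pointer upright beside it, and the tray with its post at crop (420,355). I'm going to swing round in front of the scope towards the knob and look with the wrist camera.

carry_out --pt "0.04 -0.035 -0.01 0 0 -0.3 1" --pt "0.08 -0.075 -0.02 0 0 -0.6 1" --pt "0.12 -0.115 -0.03 0 0 -0.9 1" --pt "0.16 -0.15 -0.03 0 0 -1 1" --pt "0.2 -0.19 -0.03 0 0 -1 1" --pt "0.23 -0.22 -0.03 0 0 -1 1" --pt "0.23 -0.22 -0.03 0 0 -1 1"

```text
time: 1.02
ee_pos: [0.3609, -0.258, 0.2616]
orientation: [3.141, -0.0, 0.928]
wrist_force: [-0.6, -0.6, 0.2]
grip_width: 0.0852
grasp_force: 0.0
```

carry_out --pt "0.05 -0.03 0 0 0 -0.3 1" --pt "0.1 -0.06 0 0 0 -0.6 1" --pt "0.15 -0.09 0 0 0 -0.9 1" --pt "0.2 -0.12 0 0 0 -1 1" --pt "0.25 -0.15 0 0 0 -1 1" --pt "0.296 -0.173 0 0 0 -1 1" --pt "0.296 -0.173 0 0 0 -1 1"

```text
time: 1.9
ee_pos: [0.4003, 0.0827, 0.2611]
orientation: [-3.141, -0.0, 1.453]
wrist_force: [-0.3, -0.3, 0.6]
grip_width: 0.0855
grasp_force: 0.0
```

carry_out --pt "0.04 0.04 0 0 0 -0.1 1" --pt "0.08 0.08 0 0 0 -0.235 1" --pt "0.12 0.12 0 0 0 -0.235 1" --pt "0.161 0.162 0 0 0 -0.235 1" --pt "0.161 0.162 0 0 0 -0.235 1" --pt "0.161 0.162 0 0 0 -0.235 1"

```text
time: 2.65
ee_pos: [0.581, 0.2187, 0.2606]
orientation: [-3.14, 0.001, 1.57]
wrist_force: [-0.8, 0.5, 0.7]
grip_width: 0.0857
grasp_force: 0.0
```

```bash
python3 - <<'E'
from meas import *
s=ctrl.get_state(); print(s['time'],s['ee_pos'],s['orientation'])
v=grab('wrist','w1')
E
```

```text
2.65 [0.581  0.2187 0.2606] [-3.1402  0.0007  1.5699]
```

View pics/w1.png

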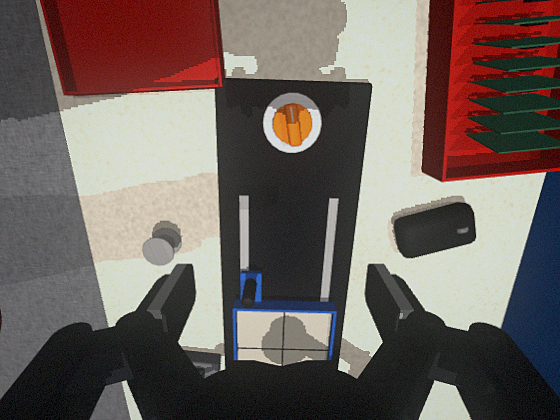

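The wrist view shows the knob at (292,123) with its bar close to the base's long axis, the two rails at columns 243 and 333, and the post at (250,288). Next I'll work out the base yaw, the knob axis, the bar direction and the post.

```bash
python3 - <<'E'
from meas import *
v=load('w1'); hsv=cv2.cvtColor(v['im'],cv2.COLOR_RGB2HSV); X=cloud(v)
# orange bar top by depth
b=blobs(v,(4,150,40),(18,255,255),10,(255,85,330,160)); m=b[0][2]
print('orange n',b[0][0],b[0][1])
ys,xs=np.nonzero(m); P=plane(v,np.c_[xs,ys],0.064); 
top=m&(np.abs(X[:,:,2]-0.064)<0.006); ys,xs=np.nonzero(top); print('top n',len(xs))
P=plane(v,np.c_[xs,ys],0.064)[:,:2].astype(np.float32); r=cv2.minAreaRect(P); print('bar rect',r, 'corner',cv2.boxPoints(r)); q=P-P.mean(0); e=np.linalg.svd(q,full_matrices=False)[2][0]; print('bar dir',np.degrees(np.arctan2(e[1],e[0])),P.mean(0))
# disc
w=cv2.inRange(hsv,np.array((0,0,150)),np.array((179,40,255))); w[:, :255]=0; w[:,330:]=0; w[:90]=0; w[160:]=0
ys,xs=np.nonzero(w|(m*255).astype(np.uint8)); Q=plane(v,np.c_[xs,ys],0.034)[:,:2].astype(np.float32); h=cv2.convexHull(Q); print('disc',cv2.minEnclosingCircle(h), cv2.fitEllipse(h), 'z',np.nanmedian(X[w>0],0))
# rails
for x0,x1 in ((232,256),(322,345)):
    k=cv2.inRange(hsv,np.array((0,0,95)),np.array((179,60,255))); z=np.zeros_like(k); z[200:262,x0:x1]=k[200:262,x0:x1]
    ys,xs=np.nonzero(z); zz=np.nanmedian(X[z>0][:,2]); L=plane(v,np.c_[xs,ys],zz)[:,:2]; c=L.mean(0); e=np.linalg.svd(L-c,full_matrices=False)[2][0]; print('rail',len(xs),zz,c,np.degrees(np.arctan2(e[1],e[0]))%180)
# base side edges via black rows
for rows in [range(100,180,4)]:
    E1=[];E2=[]
    g=v['im'].max(2)
    for r_ in range(165,262,4):
        c=np.nonzero(g[r_,200:400]<45)[0]+200; E1.append((c[0],r_)); E2.append((c[-1],r_))
    for E_ in (E1,E2):
        L=plane(v,E_,0.02)[:,:2]; vx=cv2.fitLine(L.astype(np.float32),cv2.DIST_HUBER,0,.01,.01).ravel(); print('edge',vx,np.degrees(np.arctan2(vx[1],vx[0]))%180)
# post
z=X[:,:,2]; pm=(z>0.065)&(z<0.09); pm[:270]=0;pm[310:]=0;pm[:,:235]=0;pm[:,270:]=0
print('post top',np.nanmedian(X[pm],0),pm.sum(), np.nanmin(X[pm],0),np.nanmax(X[pm],0))
print('head depth/img',)
E
```

```text
orange n 1213 [292.127  123.7774]
top n 476
bar rect ((0.5941872000694275, 0.27786463499069214), (0.013903412036597729, 0.04442467913031578), 9.001862525939941) corner [[0.5838 0.2987]
 [0.5908 0.2548]
 [0.6045 0.257 ]
 [0.5976 0.3009]]
bar dir -80.75573 [0.5942 0.2776]
disc ((0.5944223403930664, 0.2777266502380371), 0.03482438996434212) ((0.5943320393562317, 0.2776774764060974), (0.06811094284057617, 0.06894074380397797), 78.7018814086914) z [0.5916 0.2671 0.0267]
rail 579 0.022241897459634508 [0.5302 0.1341] 88.24961706082523
rail 584 0.022332183960749735 [0.6502 0.1338] 88.08094335172649
edge [0.0352 0.9994 0.5007 0.1603] 87.98321
edge [ 0.012  -0.9999  0.6868  0.1468] 90.68925
post top [0.5377 0.0611 0.0778] 191 [0.5281 0.0495 0.0651] [0.5458 0.0666 0.0809]
head depth/img
```

carry_out --pt "0.03 0.007 0.04 0 0 -0.308 0.5" --pt "0.059 0.013 0.09 0 0 -0.308 0.5" --pt "0.059 0.013 0.14 0 0 -0.308 0.5" --pt "0.059 0.013 0.18 0 0 -0.308 0.5" --pt "0.059 0.013 0.21 0 0 -0.308 0.5" --pt "0.059 0.013 0.22 0 0 -0.308 0.5" --pt "0.059 0.013 0.22 0 0 -0.308 0.5" --squeeze 40

```text
time: 3.58
ee_pos: [0.594, 0.2786, 0.0426]
orientation: [3.14, 0.0, 1.732]
wrist_force: [0.3, 0.1, 0.8]
grip_width: 0.0429
grasp_force: 0.0
```

carry_out --pt "0 0 0 0 0 0 0" --pt "0 0 0 0 0 0 0" --pt "0 0 0 0 0 0 0" --pt "0 0 0 0 0 0 0" --squeeze 40

```text
time: 4.08
ee_pos: [0.595, 0.2794, 0.0433]
orientation: [3.139, 0.0, 1.732]
wrist_force: [-0.4, -1.1, 6.9]
grip_width: 0.0132
grasp_force: 41.0
```

carry_out --pt "0 0 0 0 0 -0.3 0" --pt "0 0 0 0 0 -0.6 0" --pt "0 0 0 0 0 -0.9 0" --pt "0 0 0 0 0 -1 0"

```text
time: 4.58
ee_pos: [0.5946, 0.2792, 0.0433]
orientation: [3.14, 0.002, 2.259]
wrist_force: [-3.1, -2.0, 9.2]
grip_width: 0.013
grasp_force: 41.3
```

carry_out --pt "0 0 0 0 0 -0.3 0" --pt "0 0 0 0 0 -0.6 0" --pt "0 0 0 0 0 -0.9 0" --pt "0 0 0 0 0 -1 0"

```text
time: 5.08
ee_pos: [0.5944, 0.2789, 0.0434]
orientation: [-3.141, 0.002, 2.782]
wrist_force: [-4.4, -4.0, 10.8]
grip_width: 0.013
grasp_force: 41.5
```

carry_out --pt "0 0 0 0 0 -0.3 0" --pt "0 0 0 0 0 -0.55 0" --pt "0 0 0 0 0 -0.65 0" --pt "0 0 0 0 0 -0.65 0"

```text
time: 5.58
ee_pos: [0.5944, 0.2786, 0.0433]
orientation: [-3.14, 0.002, 3.12]
wrist_force: [-4.4, -4.5, 9.8]
grip_width: 0.0132
grasp_force: 41.7
```

carry_out --pt "0 0 0 0 0 0 0.5" --pt "0 0 0 0 0 0 0.5" --pt "0 0 -0.05 0 0 0 0.5" --pt "0 0 -0.1 0 0 0.3 0.5" --pt "0 0 -0.1 0 0 0.6 0.5" --pt "0 0 -0.1 0 0 0.9 0.5" --pt "0 0 -0.1 0 0 1 0.5"

```text
time: 6.45
ee_pos: [0.5937, 0.2794, 0.1412]
orientation: [3.142, -0.0, 2.593]
wrist_force: [-0.3, -0.1, 0.3]
grip_width: 0.0428
grasp_force: 0.0
```

carry_out --pt "-0.016 -0.054 0 0 0 0.3 0.5" --pt "-0.032 -0.108 0 0 0 0.6 0.5" --pt "-0.048 -0.162 0 0 0 0.9 0.5" --pt "-0.064 -0.2155 0 0 0 1 0.5" --pt "-0.064 -0.2155 0 0 0 1 0.5"

```text
time: 7.08
ee_pos: [0.5362, 0.0589, 0.1414]
orientation: [-3.142, 0.001, 2.068]
wrist_force: [-0.2, 0.9, -0.6]
grip_width: 0.0427
grasp_force: 0.0
```

carry_out --pt "0 0 0 0 0 0.3 0.5" --pt "0 0 0 0 0 0.6 0.5" --pt "0 0 0 0 0 0.9 0.5" --pt "0 0 0 0 0 1 0.5" --pt "0 0 0 0 0 1 0.5"

```text
time: 7.7
ee_pos: [0.5368, 0.0626, 0.1412]
orientation: [3.142, -0.0, 1.551]
wrist_force: [-1.4, 0.3, 0.4]
grip_width: 0.0429
grasp_force: 0.0
```

```bash
python3 - <<'E'
from meas import *
s=ctrl.get_state(); print(s['time'],s['ee_pos'],s['orientation'])
v=grab('wrist','w2'); S=grab('scene','scene1')
print(inc([.5377,.0611,.045],[np.pi,0,1.5377]))
X=cloud(S); u=proj(S,[.5377,.0611,.078])[0]; print(u)
a=cv2.resize(S['im'][130:330,190:390],None,fx=2.9,fy=2.9)[:,:,::-1]; b=cv2.resize(v['im'],None,fx=.0+0.5,fy=.5)[:,:,::-1]
a=np.hstack([a[:560],np.zeros((a[:560].shape[0],210,3),np.uint8)]); a[:210,580:]=b[:, 35:245]
cv2.imwrite('pics/c3.png',a)
E
```

```text
7.7 [0.5368 0.0626 0.1412] [ 3.1416 -0.0002  1.5508]
[-0.0013  0.001   0.0962  0.     -0.0002  0.0259]
[306.142  221.2694]
```

View pics/c3.png

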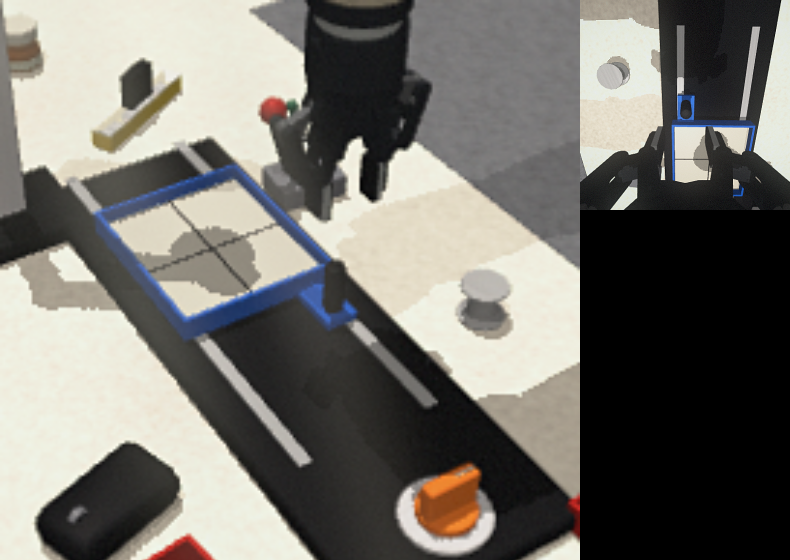

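carry_out --pt "-0.001 0.001 0.05 0 0 0 0.5" --pt "-0.001 0.001 0.085 0 0 0 0.5" --pt "-0.001 0.001 0.096 0 0 0 0.5" --pt "-0.001 0.001 0.096 0 0 0 0.2" --pt "-0.001 0.001 0.096 0 0 0 0" --pt "-0.001 0.001 0.096 0 0 0 0" --pt "-0.001 0.001 0.096 0 0 0 0" --squeeze 30

```text
time: 8.68
ee_pos: [0.5382, 0.0608, 0.0465]
orientation: [3.14, 0.0, 1.549]
wrist_force: [-4.8, 1.3, 6.6]
grip_width: 0.0174
grasp_force: 30.4
```

carry_out --pt "0.01 0 0 0 0 0 0" --pt "0.03 0 0 0 0 0 0" --pt "0.05 0.001 0 0 0 0 0" --pt "0.07 0.001 0 0 0 0 0" --pt "0.09 0.001 0 0 0 0 0" --pt "0.1 0.001 0 0 0 0 0"

```text
time: 9.43
ee_pos: [0.5414, 0.1612, 0.0466]
orientation: [3.14, 0.001, 1.55]
wrist_force: [-3.7, -2.5, 6.0]
grip_width: 0.017
grasp_force: 30.5
```

carry_out --pt "0.01 0 0 0 0 0 0" --pt "0.02 0 0 0 0 0 0" --pt "0.03 0 0 0 0 0 0"

```text
time: 9.8
ee_pos: [0.5424, 0.1907, 0.0466]
orientation: [3.14, 0.001, 1.549]
wrist_force: [-3.1, -2.9, 5.3]
grip_width: 0.0169
grasp_force: 30.4
```

carry_out --pt "0.01 0 0 0 0 0 0" --pt "0.015 0 0 0 0 0 0" --pt "0.02 0 0 0 0 0 0"

```text
time: 10.18
ee_pos: [0.5429, 0.209, 0.0465]
orientation: [3.139, 0.005, 1.548]
wrist_force: [-3.7, -25.7, 9.4]
grip_width: 0.0168
grasp_force: 30.8
```

carry_out --pt "-0.0015 0 0 0 0 0 0" --pt "-0.0015 0 0 0 0 0 0.5" --pt "-0.0015 0 0 0 0 0 0.5" --pt "-0.0015 0 -0.04 0 0 0 0.5" --pt "-0.0015 0 -0.1 0 0 0 0.5" --pt "-0.0015 0 -0.16 0 0 0 0.5" --pt "-0.0015 0 -0.18 0 0 0 0.5"

```text
time: 11.05
ee_pos: [0.5434, 0.2096, 0.2299]
orientation: [3.136, -0.001, 1.549]
wrist_force: [0.5, -0.5, -0.5]
grip_width: 0.0426
grasp_force: 0.0
```

carry_out --pt "-0.05 -0.024 0 0 0 0 0.8" --pt "-0.1 -0.048 -0.01 0 0 0 0.8" --pt "-0.15 -0.072 -0.02 0 0 0 0.8" --pt "-0.2 -0.096 -0.03 0 0 0 0.8" --pt "-0.25 -0.12 -0.03 0 0 0 0.8" --pt "-0.29 -0.137 -0.03 0 0 0 0.8" --pt "-0.29 -0.137 -0.03 0 0 0 0.8"

```text
time: 11.92
ee_pos: [0.3979, -0.0798, 0.2554]
orientation: [3.141, 0.001, 1.545]
wrist_force: [0.7, 0.3, 0.9]
grip_width: 0.0684
grasp_force: 0.0
```

```bash
python3 - <<'E'
from meas import *
s=ctrl.get_state(); print(s['time'],s['ee_pos'],s['orientation'])
v=grab('wrist','w3')
E
```

```text
11.925 [ 0.3979 -0.0798  0.2554] [3.1409 0.0007 1.5447]
```

carry_out --pt "-0.05 0.005 0 0 0 0 0.8" --pt "-0.1 0.01 0 0 0 0 0.8" --pt "-0.15 0.015 0 0 0 0 0.8" --pt "-0.2 0.02 0 0 0 0 0.8" --pt "-0.22 0.02 0 0 0 0 0.8" --pt "-0.22 0.02 0 0 0 0 0.8"

```text
time: 12.72
ee_pos: [0.4142, -0.2979, 0.2548]
orientation: [-3.141, -0.001, 1.549]
wrist_force: [-0.2, 1.3, -0.2]
grip_width: 0.0681
grasp_force: 0.0
```

```bash
python3 - <<'E'
from meas import *
s=ctrl.get_state(); print(s['time'],s['ee_pos'],s['orientation'])
v=grab('wrist','w4'); a=load('w3')
o=np.hstack([cv2.resize(x['im'],(400,300),interpolation=cv2.INTER_AREA) for x in (a,v)])[:,:,::-1]
cv2.imwrite('pics/c4.png',o)
E
```

```text
12.725 [ 0.4142 -0.2979  0.2548] [-3.141  -0.0011  1.5488]
```

View pics/c4.png

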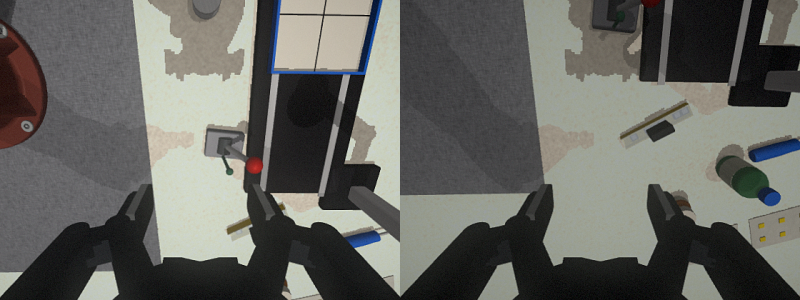

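The left half (w3) shows the dimmer block at about (315,196) full-scale, the red ball at (357,231) and the green ball at (321,239). The right half (w4) shows the shaker with its fin at (364,183). Next come triangulation and a zoom on the shaker.

```bash
python3 - <<'E'
from meas import *
A,B,S,D=load('w3'),load('w4'),load('scene0'),load('side0')
red=((0,130,60),(8,255,255)); gr=((40,60,20),(90,255,255))
ra=blobs(A,*red,10,(335,210,380,250))[0]; rb=blobs(B,*red,10,(320,0,400,20)); rs=blobs(S,*red,5,(275,160,296,178))[0]; rd=blobs(D,*red,5,(305,178,320,192))[0]
def multi(L):
    M=np.zeros((3,3));y=np.zeros(3)
    for v,p in L:
        o,d=rays(v,[p]); d=d[0]/np.linalg.norm(d[0]); q=np.eye(3)-np.outer(d,d); M+=q;y+=q@o
    X=np.linalg.solve(M,y); return X,[np.round(proj(v,X)[0]-p,1) for v,p in L]
print('red',multi([(A,ra[1]),(S,rs[1]),(D,rd[1])]),ra[0])
ga=blobs(A,*gr,5,(305,225,335,255)); print([(g[0],g[1]) for g in ga])
gs=blobs(S,*gr,3,(284,160,296,172))[0][1]; gd=blobs(D,*gr,3,(315,180,335,205)); print(gs,[(g[0],g[1]) for g in gd])
# side: topmost part of green
ys,xs=np.nonzero(gd[0][2]); print(list(zip(xs,ys)))
print('green',multi([(A,ga[0][1]),(S,gs)]))
X=cloud(A); Z=X[:,:,2]
blk=np.zeros(Z.shape,bool); blk[165:235,275:350]=1; bm=blk&(Z>.018)&(Z<.03); 
P=X[bm][:,:2].astype(np.float32); print('block',cv2.minAreaRect(P),bm.sum())
# shaker in B
X=cloud(B); Z=X[:,:,2]; roi=np.zeros(Z.shape,bool); roi[120:220,285:425]=1
fin=roi&(Z>.045)&(Z<.07); P=X[fin]; print('fin z',np.nanmedian(P[:,2]),fin.sum(),cv2.minAreaRect(P[:,:2].astype(np.float32)))
tr=roi&(Z>.008)&(Z<.07); P=X[tr]; print('trough',cv2.minAreaRect(P[:,:2].astype(np.float32)),tr.sum())
c=cv2.resize(B['im'][110:220,285:425],(700,550),interpolation=cv2.INTER_CUBIC)[:,:,::-1]; cv2.imwrite('pics/c5.png',c)
E
```

```text
red (array([ 0.477 , -0.1268,  0.1071]), [array([ 0.2, -1.4]), array([-0.2,  0.3]), array([ 0.6, -0.6])]) 448
[(np.int32(58), array([321.4483, 240.3621]))]
[290. 166.] [(np.int32(19), array([326.9474, 195.    ]))]
[(np.int64(326), np.int64(190)), (np.int64(327), np.int64(190)), (np.int64(328), np.int64(190)), (np.int64(326), np.int64(191)), (np.int64(327), np.int64(191)), (np.int64(328), np.int64(191)), (np.int64(326), np.int64(192)), (np.int64(327), np.int64(192)), (np.int64(327), np.int64(193)), (np.int64(327), np.int64(194)), (np.int64(327), np.int64(195)), (np.int64(327), np.int64(196)), (np.int64(327), np.int64(197)), (np.int64(327), np.int64(198)), (np.int64(327), np.int64(199)), (np.int64(327), np.int64(200)), (np.int64(327), np.int64(201)), (np.int64(327), np.int64(202)), (np.int64(327), np.int64(203))]
green (array([ 0.4431, -0.1473,  0.0862]), [array([-0.5, -0.7]), array([-0.3, -0.2])])
block ((0.4464681148529053, -0.12386886030435562), (0.08524163067340851, 0.058222830295562744), 1.1963785886764526) 1488
fin z 0.06033104285619856 527 ((0.5152058601379395, -0.3099859654903412), (0.040287189185619354, 0.014763557352125645), 29.268648147583008)
trough ((0.5156238675117493, -0.310152530670166), (0.13583695888519287, 0.024782851338386536), 27.51920509338379) 2457
```

View pics/c5.png

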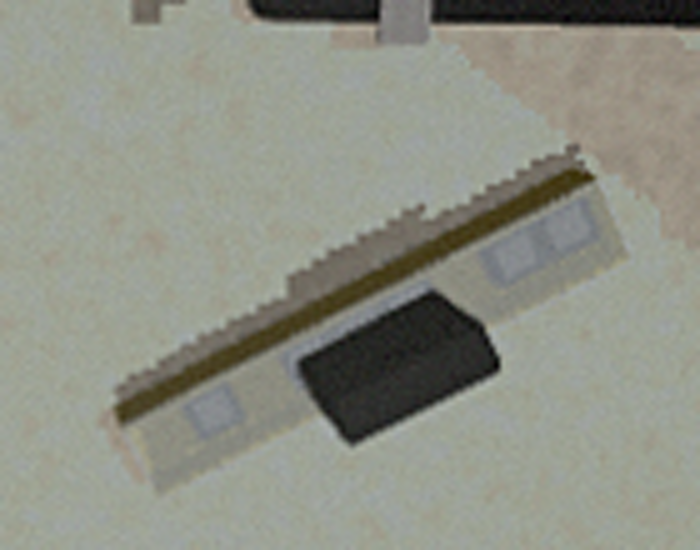

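The crop shows the shaker, with its fin at centre and coils visible through the clear roof, at a yaw of about 28°. I need to know which end is the mouth, so I'll sample the end face in the scene view numerically.

```bash
python3 - <<'E'
from meas import *
S=load('scene0'); a=np.radians(28.3); e=np.array([np.cos(a),np.sin(a),0]); n=np.array([-e[1],e[0],0]); C=np.array([.5153,-.310,0])
for z in (.018,.014,.010,.006,.002):
    print(z,[tuple(int(q) for q in S['im'][tuple(np.round(proj(S,C+.068*e+t*n+[0,0,z])[0][::-1]).astype(int))]) for t in (-.011,-.006,0,.006,.011)])
B=load('w4'); X=cloud(B)
for s in (-.066,-.062,-.058,-.03,.058,.062,.066):   # top view along axis at roof
    print(s,[tuple(int(q) for q in B['im'][tuple(np.round(proj(B,C+s*e+t*n+[0,0,.02])[0][::-1]).astype(int))]) for t in (-.009,0,.009)])
for y in (28.3,208.3): print(y,inc([.5153,-.310,.024],[np.pi,0,np.radians(y)]))
# coil bright squares along axis, in B, on roof-ish plane z=.013
hsv=cv2.cvtColor(B['im'],cv2.COLOR_RGB2HSV)
line=[]
for s in np.arange(-.066,.067,.003): 
    p=np.round(proj(B,C+s*e-.0+[0,0,.013])[0]).astype(int); line.append((round(s*1e3),int(B['im'][p[1],p[0]][2])-int(B['im'][p[1],p[0]][0])))
print(line)
E
```

```text
0.018 [(148, 130, 79), (146, 129, 79), (147, 130, 78), (138, 122, 78), (127, 113, 72)]
0.014 [(146, 128, 79), (147, 130, 79), (148, 131, 81), (139, 123, 78), (137, 127, 93)]
0.01 [(145, 128, 76), (147, 130, 79), (147, 130, 79), (126, 113, 73), (167, 159, 143)]
0.006 [(143, 128, 80), (144, 126, 74), (143, 125, 71), (133, 122, 90), (239, 238, 222)]
0.002 [(165, 156, 140), (157, 146, 115), (164, 155, 136), (234, 234, 217), (239, 238, 223)]
-0.066 [(142, 143, 132), (156, 155, 147), (156, 156, 151)]
-0.062 [(145, 148, 132), (141, 141, 127), (143, 142, 128)]
-0.058 [(138, 140, 127), (139, 143, 131), (142, 140, 130)]
-0.03 [(146, 147, 129), (138, 142, 127), (142, 142, 131)]
0.058 [(131, 136, 125), (133, 138, 140), (139, 139, 131)]
0.062 [(137, 140, 127), (119, 125, 130), (126, 131, 126)]
0.066 [(136, 134, 121), (140, 139, 122), (137, 136, 121)]
28.3 [-0.011   0.1014  0.2311 -0.0015 -0.0013  2.0163]
208.3 [-0.011   0.1014  0.2311  0.0015 -0.0017 -3.9837]
[(-66, -15), (-63, -10), (-60, -12), (-57, -13), (-54, -12), (-51, -4), (-48, 7), (-45, 9), (-42, 6), (-39, 9), (-36, -7), (-33, -14), (-30, -14), (-27, -13), (-24, -16), (-21, 11), (-18, 1), (-15, 1), (-12, 1), (-9, 0), (-6, 6), (-3, -8), (0, -3), (3, -2), (6, -2), (9, -6), (12, -4), (15, 1), (18, -7), (21, -3), (24, -9), (27, -14), (30, -11), (33, -10), (36, 8), (39, 6), (42, 10), (45, 7), (48, 9), (51, 7), (54, 5), (57, 8), (60, 8), (63, 11), (66, -10)]
```

The +x,+y end is closed (uniform yellow), so the mouth is the -x,-y end. I'll turn the tool so its x points to the mouth, keeping the wrist camera on that side, and hover over the fin.

carry_out --pt "0 0 0 0 0 -0.33 0.6" --pt "0 0 0 0 0 -0.66 0.6" --pt "0 0 0 0 0 -1 0.6"

```text
time: 13.15
ee_pos: [0.4144, -0.2962, 0.2557]
orientation: [3.141, 0.0, 2.081]
wrist_force: [-0.2, 0.4, 0.6]
grip_width: 0.0514
grasp_force: 0.0
```

carry_out --pt "0 0 0 0 0 -0.33 0.6" --pt "0 0 0 0 0 -0.66 0.6" --pt "0 0 0 0 0 -1 0.6"

```text
time: 13.52
ee_pos: [0.4144, -0.2962, 0.2558]
orientation: [3.141, 0.001, 2.604]
wrist_force: [-0.1, -0.4, 0.0]
grip_width: 0.0511
grasp_force: 0.0
```

carry_out --pt "0 0 0 0 0 -0.33 0.6" --pt "0 0 0 0 0 -0.66 0.6" --pt "0 0 0 0 0 -1 0.6"

```text
time: 13.9
ee_pos: [0.4144, -0.2962, 0.2557]
orientation: [-3.141, 0.001, 3.128]
wrist_force: [-0.2, 0.2, 0.1]
grip_width: 0.0513
grasp_force: 0.0
```

carry_out --pt "-0.03 -0.003 0.03 0 0 -0.33 0.6" --pt "-0.06 -0.006 0.06 0 0 -0.66 0.6" --pt "-0.101 -0.01 0.1 0 0 -0.987 0.6" --pt "-0.101 -0.01 0.12 0 0 -0.987 0.6" --pt "-0.101 -0.01 0.12 0 0 -0.987 0.6"

```text
time: 14.52
ee_pos: [0.5139, -0.3081, 0.1341]
orientation: [3.139, -0.001, -2.646]
wrist_force: [0.5, 0.3, -0.5]
grip_width: 0.0514
grasp_force: 0.0
```

```bash
python3 - <<'E'
from meas import *
s=ctrl.get_state(); print(s['time'],s['ee_pos'],s['orientation'])
S=grab('scene','scene2');D=grab('side','side2');W=grab('wrist','w5')
for v in (S,D):
    X=cloud(v); Z=X[:,:,2]; m=(abs(X[:,:,0]-.515)<.06)&(abs(X[:,:,1]+.31)<.06)&(Z>.03)&(Z<.065); print(np.nanmedian(X[m],0),m.sum())
X=cloud(W); Z=X[:,:,2]; m=(abs(X[:,:,0]-.515)<.1)&(abs(X[:,:,1]+.31)<.1)&(Z>.014)&(Z<.026); P=X[m]; print('roof',cv2.minAreaRect(P[:,:2].astype(np.float32)),m.sum())
cv2.imwrite('pics/w5.png',W['im'][:,:,::-1])
X=load('w4'); X=cloud(X);Z=X[:,:,2]
m=(Z>.03)&(Z<.055)&(X[:,:,1]<-.35); print('flux?',np.nanpercentile(X[m],(5,50,95),axis=0))
print(inc([.5153,-.310,.024],[np.pi,0,np.radians(208.3)]))
E
```

```text
14.525 [ 0.5139 -0.3081  0.1341] [ 3.1387 -0.001  -2.6462]
[ 0.5187 -0.302   0.0485] 123
[ 0.5156 -0.3015  0.0503] 139
roof ((0.524398922920227, -0.25459203124046326), (0.2009737640619278, 0.11433639377355576), 27.562395095825195) 4843
flux? [[ 0.5711 -0.4804  0.0317]
 [ 0.6461 -0.3961  0.0456]
 [ 0.672  -0.3719  0.0529]]
[-0.0005  0.0005  0.1137 -0.0055  0.0017  0.0008]
```

View pics/w5.png

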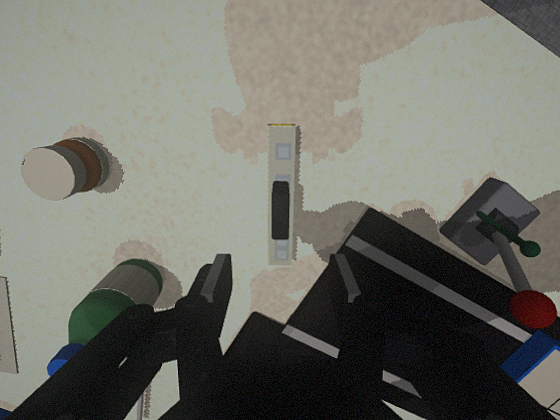

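The shaker sits centred between the fingers with its mouth at the top (283,125). The dimmer's green and red balls are on the right. I'll go down, grip and lift.

carry_out --pt "-0.0005 0.0005 0.05 0 0 0 0.6" --pt "-0.0005 0.0005 0.09 0 0 0 0.6" --pt "-0.0005 0.0005 0.11 0 0 0 0.6" --pt "-0.0005 0.0005 0.11 0 0 0 0.3" --pt "-0.0005 0.0005 0.11 0 0 0 0" --pt "-0.0005 0.0005 0.11 0 0 0 0" --pt "-0.0005 0.0005 0.11 0 0 0 0" --squeeze 70

```text
time: 15.55
ee_pos: [0.5159, -0.3107, 0.0277]
orientation: [-3.138, 0.001, -2.647]
wrist_force: [-2.1, -0.2, 6.8]
grip_width: 0.0134
grasp_force: 70.8
```

carry_out --pt "0 0 -0.01 0 0 0 0" --pt "0 0 -0.03 0 0 0 0" --pt "0 0 -0.06 0 0 0 0" --pt "0 0 -0.09 0 0 0 0" --pt "0 0 -0.12 0 0 0 0" --pt "0 0 -0.12 0 0 0 0"

```text
time: 16.3
ee_pos: [0.5162, -0.3109, 0.1494]
orientation: [-3.136, 0.002, -2.646]
wrist_force: [-0.7, -0.2, -2.7]
grip_width: 0.013
grasp_force: 69.4
```

```bash
python3 - <<'E'
from meas import *
s=ctrl.get_state(); print(s['time'],s['ee_pos'],s['orientation'],s['grip_width'],s['wrist_force'])
print(inc([.42,-.1,.20],[np.pi,0,np.pi]))
E
```

```text
16.3 [ 0.5162 -0.3109  0.1494] [-3.1359  0.0018 -2.6465] 0.012950109783971701 [-0.6913 -0.1831 -2.7278]
[-0.0156  0.231  -0.0518 -0.0098  0.0061  0.9456]
```

carry_out --pt "-0.0007 0.01 -0.01 0 0 0.04 0" --pt "-0.002 0.034 -0.022 0 0 0.14 0" --pt "-0.005 0.073 -0.034 0 0 0.3 0" --pt "-0.008 0.117 -0.046 0 0 0.48 0" --pt "-0.011 0.161 -0.052 0 0 0.66 0" --pt "-0.0135 0.2 -0.052 0 0 0.82 0" --pt "-0.015 0.224 -0.052 0 0 0.92 0" --pt "-0.0156 0.231 -0.052 0 0 0.946 0"

```text
time: 17.3
ee_pos: [0.4178, -0.0974, 0.1968]
orientation: [3.141, -0.001, -3.142]
wrist_force: [0.2, -0.1, -1.7]
grip_width: 0.0129
grasp_force: 69.4
```

carry_out --pt "-0.0015 0.008 0 0 0 0 0" --pt "-0.005 0.027 0 0 0 0 0" --pt "-0.01 0.053 0 0 0 0 0" --pt "-0.015 0.08 0 0 0 0 0" --pt "-0.02 0.107 0 0 0 0 0" --pt "-0.025 0.133 0 0 0 0 0" --pt "-0.0285 0.152 0 0 0 0 0" --pt "-0.03 0.16 0 0 0 0 0"

```text
time: 18.3
ee_pos: [0.4491, 0.0617, 0.1969]
orientation: [-3.142, -0.001, -3.141]
wrist_force: [0.4, -0.1, -2.8]
grip_width: 0.0131
grasp_force: 69.4
```

carry_out --pt "-0.003 0.001 0 0 0 0 0" --pt "-0.01 0.003 0 0 0 0 0" --pt "-0.02 0.005 0 0 0 0 0" --pt "-0.033 0.009 0 0 0 0 0" --pt "-0.048 0.013 0 0 0 0 0" --pt "-0.064 0.017 0 0 0 0 0" --pt "-0.082 0.022 0 0 0 0 0" --pt "-0.1 0.027 0 0 0 0 0"

```text
time: 19.3
ee_pos: [0.55, 0.0878, 0.197]
orientation: [-3.141, -0.0, 3.141]
wrist_force: [-0.6, 0.5, -1.4]
grip_width: 0.013
grasp_force: 69.4
```

carry_out --pt "-0.02 0.005 0 0 0 0 0" --pt "-0.042 0.011 0 0 0 0 0" --pt "-0.064 0.017 0 0 0 0 0" --pt "-0.086 0.023 0 0 0 0 0" --pt "-0.108 0.029 0 0 0 0 0" --pt "-0.128 0.035 0 0 0 0 0" --pt "-0.142 0.039 0 0 0 0 0" --pt "-0.15 0.041 0 0 0 0 0"

```text
time: 20.3
ee_pos: [0.6997, 0.1288, 0.1963]
orientation: [-3.141, -0.001, 3.141]
wrist_force: [-1.1, -0.6, -2.2]
grip_width: 0.0134
grasp_force: 69.4
```

```bash
cat >> meas.py <<'E'
def strip(W,under=.0277):
    "brightness along shaker axis seen through roof: (mm from mouth, blue-red)"
    T=W['T']; out=[]
    for s in np.arange(.0,.06,.002):
        acc=[]
        for t in (-.003,0,.003):
            p=np.round(proj(W,(T@np.array([.0675-s,t,under-.013,1]))[:3])[0]).astype(int); acc.append(W['im'][p[1],p[0]].astype(int))
        a=np.mean(acc,0); out.append(int(a[2]-a[0]))
    return out
E
python3 - <<'E'
from meas import *
s=ctrl.get_state(); print(s['time'],s['ee_pos'],s['orientation'],s['grip_width'])
W=grab('wrist','w6'); W['T']=tool(); print(strip(W))
print(proj(W,[(W['T']@np.array([.0675,t,.0277,1]))[:3] for t in (-.012,.012)]))
a=W['im'][:,:,::-1]; cv2.imwrite('pics/w6.png',a)
E
```

```text
20.3 [0.6997 0.1288 0.1963] [-3.1415 -0.0007  3.141 ] 0.01337995049014752
[-86, -14, -16, -15, -17, -16, -13, 11, 13, 11, 8, 9, 11, 11, -17, -18, -17, -17, -18, -18, -10, 8, 10, 10, 7, 6, 4, -3, -4, -1]
[[259.9054 133.8091]
 [302.9517 133.8243]]
```

View pics/w6.png

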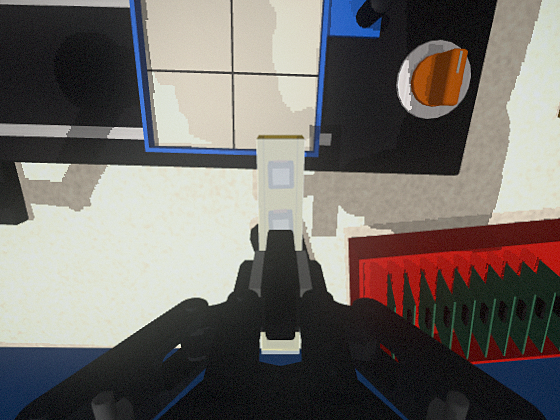

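The picture shows the shaker held straight with its mouth at (281,134) and coils at (281,175) and (281,220). The tray's line crossing is at (232,72). I'll lower, tip to 14° about the lip, then try short pulses while watching the coils.

carry_out --pt "0 0 0.01 0 0 0 0" --pt "0 0 0.03 0 0 0 0" --pt "0 0 0.055 0 0 0 0" --pt "0.002 0 0.08 0 -0.1 0 0" --pt "0.005 0 0.095 0 -0.25 0 0" --pt "0.008 0 0.101 0 -0.4 0 0" --pt "0.0087 0 0.1025 0 -0.467 0 0" --pt "0.0087 0 0.1025 0 -0.467 0 0"

```text
time: 21.35
ee_pos: [0.6885, 0.129, 0.094]
orientation: [-3.141, 0.243, 3.141]
wrist_force: [0.1, 1.1, -2.2]
grip_width: 0.0131
grasp_force: 69.4
```

```bash
cat > look.py <<'E'
import sys
from meas import *
s=ctrl.get_state(); W=grab('wrist',sys.argv[1]); W['T']=tool(); m=(W['T']@np.array([.0675,0,.0277,1]))[:3]
T=W['T']; print(round(s['time'],2),'tilt',np.degrees(np.arcsin(-T[2,0])).round(2),'lip',m.round(4),'grip',round(s['grip_width'],4)); print(strip(W))
E
python3 look.py w7; python3 - <<'E'
from meas import *
print(plane(load('w6'),[(232.5,72.5)],.03))
E
```

```text
21.35 tilt 13.96 lip [0.6305 0.1289 0.0514] grip 0.0131
[-83, 0, 10, 8, 9, 10, 9, 11, 13, -14, -15, -14, -14, -16, -15, -15, -14, -6, 5, 11, 9, 10, 8, 8, 8, 9, -3, -1, -4, -3]
[[0.5884 0.0829 0.03  ]]
```

carry_out --pt "0.001 0 -0.0023 0 -0.0667 0 0" --pt "0.001 0 -0.0023 0 -0.0667 0 0" --pt "0 0 0 0 0 0 0" --pt "0 0 0 0 0 0 0"

```text
time: 21.9
ee_pos: [0.6908, 0.1287, 0.0948]
orientation: [-3.141, 0.244, 3.141]
wrist_force: [0.3, -0.5, -1.0]
grip_width: 0.013
grasp_force: 69.4
```

```bash
python3 look.py w8
```

```text
21.9 tilt 14.0 lip [0.6318 0.1288 0.0515] grip 0.013
[-61, -13, -15, -14, -15, -14, -17, -14, -14, -15, -14, 3, 10, 10, 10, 9, 11, 10, 12, -17, -16, -16, 3, 9, 10, 5, 8, -2, -4, -4]
```

carry_out --pt "0.0015 0 -0.0035 0 -0.1 0 0" --pt "0.0015 0 -0.0035 0 -0.1 0 0" --pt "0 0 0 0 0 0 0" --pt "0 0 0 0 0 0 0"

```text
time: 22.45
ee_pos: [0.6909, 0.1287, 0.0949]
orientation: [-3.141, 0.244, 3.141]
wrist_force: [-0.0, -0.6, -1.6]
grip_width: 0.0135
grasp_force: 69.4
```

```bash
python3 look.py w9
```

```text
22.45 tilt 14.02 lip [0.6319 0.1289 0.0515] grip 0.0135
[-2, 5, 10, 9, 9, -3, -14, -15, -15, -14, -15, -16, -1, 12, 11, 11, 11, 10, 8, 10, -1, -16, -16, -10, 0, 10, 12, -5, -2, -3]
```

One coil has fallen, and the next hangs at the lip. I'll ease back, carry it to the (+x,-y) quarter and pulse there.

carry_out --pt "-0.0025 0 0.0072 0 0.2 0 0" --pt "-0.0025 -0.005 0.0072 0 0.2 0 0" --pt "-0.0025 -0.018 0.0072 0 0.2 0 0" --pt "-0.0025 -0.035 0.0072 0 0.2 0 0" --pt "-0.0025 -0.053 0.0072 0 0.2 0 0" --pt "-0.0025 -0.07 0.0072 0 0.2 0 0" --pt "-0.0025 -0.081 0.0072 0 0.2 0 0" --pt "-0.0025 -0.085 0.0072 0 0.2 0 0"

```text
time: 23.5
ee_pos: [0.6943, 0.043, 0.0885]
orientation: [-3.142, 0.14, 3.14]
wrist_force: [-0.1, -0.3, -1.5]
grip_width: 0.0128
grasp_force: 69.4
```

```bash
python3 look.py w10
```

```text
23.5 tilt 8.01 lip [0.6313 0.0431 0.0515] grip 0.0128
[-56, -15, -15, -13, -13, -14, -13, -3, 12, 11, 12, 12, 11, 11, 11, -18, -16, -16, -15, -17, -16, 0, 10, 12, 7, 9, 10, -3, -2, -2]
```

carry_out --pt "0.0045 0 -0.0091 0 -0.2667 0 0" --pt "0.0045 0 -0.0091 0 -0.2667 0 0" --pt "0 0 0 0 0 0 0" --pt "0 0 0 0 0 0 0"

```text
time: 24.05
ee_pos: [0.6952, 0.044, 0.0851]
orientation: [3.141, 0.134, 3.141]
wrist_force: [0.4, -0.5, -2.5]
grip_width: 0.0125
grasp_force: 69.4
```

```bash
python3 look.py w11; python3 - <<'E'
from meas import *
S=grab('scene','scene3'); W=load('w11')
o=np.hstack([cv2.resize(S['im'][170:330,190:390],(420,336)),cv2.resize(W['im'][:300,100:430],(370,336))])[:,:,::-1]; cv2.imwrite('pics/c6.png',o)
E
```

```text
24.05 tilt 7.93 lip [0.6324 0.0441 0.0504] grip 0.0125
[-80, -14, -14, -15, -14, -15, -16, -17, -16, -15, -18, 6, 10, 10, 10, 11, 10, 9, 7, -15, -16, -10, 0, 10, 8, 6, -3, -6, -3, -2]
```

View pics/c6.png

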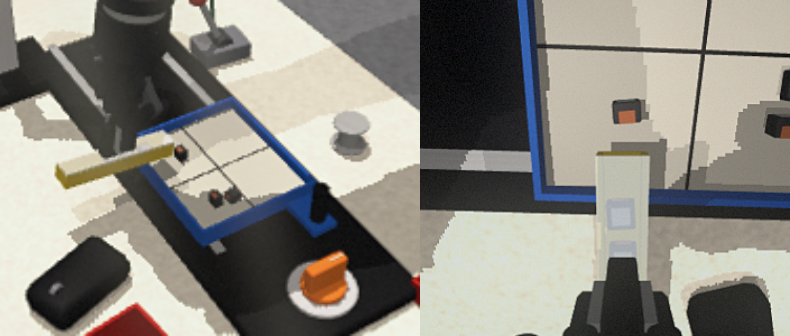

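The picture shows two coils in the (+x,+y) quarter and one in (+x,-y), none stacked. At least two are left inside. Next is the (-x,-y) quarter.

carry_out --pt "0.012 0 -0.0017 0 0 0 0" --pt "0.0245 0 -0.0034 0 0 0 0" --pt "0.0386 0 -0.0054 0 0 0 0" --pt "0.0505 0 -0.0071 0 0 0 0" --pt "0.06 0 -0.0084 0 0 0 0" --pt "0.0676 0 -0.0095 0 0 0 0" --pt "0.072 0 -0.0101 0 0 0 0" --pt "0.0743 0 -0.0104 0 0 0 0"

```text
time: 25.15
ee_pos: [0.6192, 0.044, 0.0885]
orientation: [-3.141, 0.14, 3.141]
wrist_force: [0.3, -0.6, -1.5]
grip_width: 0.0133
grasp_force: 69.4
```

```bash
python3 look.py w12
```

```text
25.15 tilt 8.01 lip [0.556  0.044  0.0515] grip 0.0133
[-61, -14, -17, -16, -19, -16, -17, -17, 14, 12, 11, 10, 11, 10, 12, -2, -17, -19, -20, -16, -18, 3, 12, 13, 9, 6, 9, -2, -2, -1]
```

carry_out --pt "0.0045 0 -0.0091 0 -0.2667 0 0" --pt "0.0045 0 -0.0091 0 -0.2667 0 0" --pt "0 0 0 0 0 0 0" --pt "0 0 0 0 0 0 0"

```text
time: 25.7
ee_pos: [0.6204, 0.0435, 0.086]
orientation: [3.141, 0.134, 3.141]
wrist_force: [-0.9, -0.7, -2.0]
grip_width: 0.0126
grasp_force: 69.5
```

```bash
python3 look.py w13
```

```text
25.7 tilt 7.9 lip [0.5575 0.0437 0.0508] grip 0.0126
[-96, -19, -17, -17, -16, -17, -17, -17, -17, -16, 11, 14, 9, 9, 11, 9, 12, 0, -18, -18, -17, -18, -8, 0, 11, 12, -5, -3, -6, -2]
```

carry_out --pt "0 0.004 0 0 0 0 0" --pt "0 0.014 0 0 0 0 0" --pt "0 0.028 0 0 0 0 0" --pt "0 0.044 0 0 0 0 0" --pt "0 0.058 0 0 0 0 0" --pt "0 0.07 0 0 0 0 0" --pt "0 0.078 0 0 0 0 0" --pt "0 0.08 0 0 0 0 0"

```text
time: 26.75
ee_pos: [0.6192, 0.1245, 0.0883]
orientation: [-3.141, 0.14, -3.141]
wrist_force: [-0.6, -0.4, -1.7]
grip_width: 0.013
grasp_force: 69.5
```

```bash
python3 look.py w14
```

```text
26.75 tilt 8.01 lip [0.5563 0.1243 0.0515] grip 0.013
[-60, -15, -17, -17, -15, -17, -6, 12, 12, 11, 10, 9, 10, 11, -15, -16, -17, -19, -18, -15, -18, -7, 3, 12, 11, 10, 10, -1, -1, -3]
```

carry_out --pt "0.0045 0 -0.0091 0 -0.2667 0 0" --pt "0.0045 0 -0.0091 0 -0.2667 0 0" --pt "0 0 0 0 0 0 0" --pt "0 0 0 0 0 0 0"

```text
time: 27.3
ee_pos: [0.6203, 0.123, 0.0856]
orientation: [-3.141, 0.134, 3.14]
wrist_force: [0.0, 0.8, -0.8]
grip_width: 0.0133
grasp_force: 69.4
```

```bash
python3 look.py w15; python3 - <<'E'
from meas import *
S=grab('scene','scene4'); W=load('w15')
o=np.hstack([cv2.resize(S['im'][170:330,190:390],(420,336)),cv2.resize(W['im'][:300,100:430],(370,336))])[:,:,::-1]; cv2.imwrite('pics/c7.png',o)
E
```

```text
27.3 tilt 7.89 lip [0.5574 0.1234 0.0506] grip 0.0133
[-88, -15, -17, -17, -16, -18, -17, -17, -16, -17, -15, -8, 11, 13, 10, 8, 9, 9, 11, -2, -17, -18, -16, -17, -19, -18, 0, -4, -5, -3]
```

View pics/c7.png

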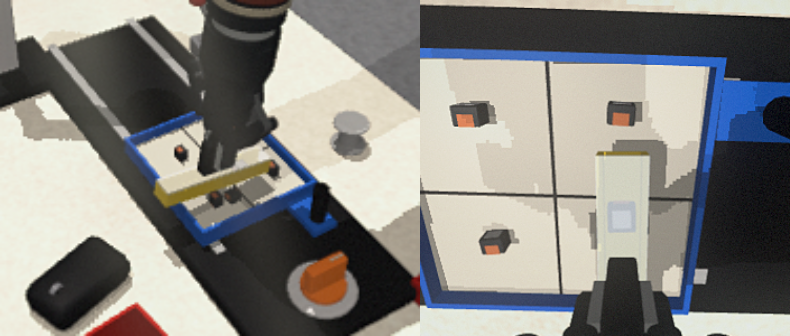

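The left image shows the far coils, and the right image shows one coil each in three quarters, well spread. Five are out and one or more remain. I'll drop the next one between the two near-robot coils.

carry_out --pt "0 -0.004 0 0 0 0 0" --pt "0 -0.012 0 0 0 0 0" --pt "0 -0.024 0 0 0 0 0" --pt "0 -0.035 0 0 0 0 0" --pt "0 -0.042 0 0 0 0 0" --pt "0 -0.045 0 0 0 0 0"

```text
time: 28.15
ee_pos: [0.6193, 0.0783, 0.0884]
orientation: [-3.142, 0.14, 3.141]
wrist_force: [-0.2, -0.1, -0.9]
grip_width: 0.0131
grasp_force: 69.4
```

carry_out --pt "0.0045 0 -0.0091 0 -0.2667 0 0" --pt "0.0045 0 -0.0091 0 -0.2667 0 0" --pt "0 0 0 0 0 0 0" --pt "0 0 0 0 0 0 0"

```text
time: 28.65
ee_pos: [0.6203, 0.0786, 0.086]
orientation: [3.141, 0.134, 3.141]
wrist_force: [0.1, -0.1, -2.2]
grip_width: 0.0129
grasp_force: 69.3
```

```bash
python3 look.py w16
```

```text
28.65 tilt 7.88 lip [0.5575 0.0788 0.0508] grip 0.0129
[-68, 11, 10, 10, 10, 10, 9, 12, -18, -17, -18, -17, -18, -19, -17, -18, -18, -18, -18, -17, -16, -19, -17, -20, -16, -18, -1, -2, -7, -4]
```

carry_out --pt "0.0045 0 -0.0091 0 -0.2667 0 0" --pt "0.0045 0 -0.0091 0 -0.2667 0 0" --pt "0 0 0 0 0 0 0" --pt "0 0 0 0 0 0 0"

```text
time: 29.2
ee_pos: [0.621, 0.0786, 0.0875]
orientation: [-3.141, 0.137, 3.141]
wrist_force: [-0.5, 0.1, -1.7]
grip_width: 0.0131
grasp_force: 69.5
```

```bash
python3 look.py w17
```

```text
29.2 tilt 8.02 lip [0.5582 0.0788 0.0521] grip 0.0131
[-100, -16, -16, -18, -19, -16, -18, -16, -16, -17, -17, -18, -18, -18, -18, -17, -18, -20, -18, -18, -19, -18, -18, -20, -18, -18, -6, -3, -6, -6]
```

carry_out --pt "-0.008 0 0.001 0 0 0 0" --pt "-0.018 0 0.0025 0 0 0 0" --pt "-0.03 0 0.004 0 0 0 0" --pt "-0.038 0 0.005 0 0 0 0" --pt "-0.0416 0 0.0055 0 0 0 0" --pt "-0.0416 0 0.0055 0 0 0 0"

```text
time: 30.0
ee_pos: [0.6613, 0.079, 0.0889]
orientation: [-3.141, 0.14, 3.141]
wrist_force: [0.2, 0.2, -2.2]
grip_width: 0.013
grasp_force: 69.5
```

carry_out --pt "0.0072 0 -0.0134 0 -0.4 0 0" --pt "0.0072 0 -0.0134 0 -0.4 0 0" --pt "0 0 0 0 0 0 0" --pt "0 0 0 0 0 0 0"

```text
time: 30.5
ee_pos: [0.6594, 0.079, 0.0883]
orientation: [-3.141, 0.137, 3.141]
wrist_force: [1.2, -1.3, -0.7]
grip_width: 0.0133
grasp_force: 69.5
```

```bash
python3 look.py w18
```

```text
30.5 tilt 7.7 lip [0.5977 0.0786 0.0513] grip 0.0133
[-44, -14, -18, -17, -17, -16, -14, -17, -15, -16, -16, -16, -17, -18, -16, -17, -16, -16, -16, -16, -16, -16, -16, -17, -16, -18, -1, -2, -2, -4]
```

carry_out --pt "0.0072 0 -0.0134 0 -0.4 0 0" --pt "0.0072 0 -0.0134 0 -0.4 0 0" --pt "0 0 0 0 0 0 0" --pt "0 0 0 0 0 0 0"

```text
time: 31.05
ee_pos: [0.6596, 0.0791, 0.0885]
orientation: [-3.141, 0.138, 3.141]
wrist_force: [0.7, -0.3, -0.1]
grip_width: 0.0131
grasp_force: 69.5
```

```bash
python3 look.py w19
```

```text
31.05 tilt 7.75 lip [0.5979 0.0786 0.0514] grip 0.0131
[-46, -17, -17, -17, -17, -17, -18, -17, -17, -15, -17, -16, -16, -17, -16, -17, -15, -15, -17, -16, -17, -16, -16, -18, -15, -16, -4, -3, -2, -3]
```

carry_out --pt "0.0055 0 -0.01 0 -0.283 0 0" --pt "0.011 0 -0.0185 0 -0.567 0 0" --pt "0.011 0 -0.0185 0 -0.567 0 0" --pt "0.011 0 -0.0185 0 -0.567 0 0" --pt "0.011 0 -0.0185 0 -0.567 0 0" --pt "0.011 0 -0.0185 0 -0.567 0 0" --pt "0.0055 0 -0.01 0 -0.283 0 0" --pt "0 0 0 0 0 0 0"

```text
time: 32.1
ee_pos: [0.6614, 0.0789, 0.0909]
orientation: [-3.141, 0.155, 3.141]
wrist_force: [1.9, -0.6, -0.4]
grip_width: 0.0133
grasp_force: 69.5
```

carry_out --pt "-0.003 0 -0.01 0 0.1 0 0" --pt "-0.008 0 -0.04 0 0.2667 0 0" --pt "-0.017 0 -0.07 0 0.2667 0 0" --pt "-0.017 0 -0.0893 0 0.2667 0 0" --pt "-0.017 0 -0.0893 0 0.2667 0 0"

```text
time: 32.72
ee_pos: [0.6642, 0.0789, 0.1824]
orientation: [-3.141, 0.02, 3.141]
wrist_force: [0.4, -0.5, -1.1]
grip_width: 0.0133
grasp_force: 69.5
```

```bash
python3 look.py w20; python3 - <<'E'
from meas import *
W=load('w20'); S=grab('scene','scene5'); D=grab('side','side5')
o=np.hstack([cv2.resize(S['im'][170:290,220:350],(390,360)),cv2.resize(W['im'][:330,100:460],(393,360))])[:,:,::-1]; cv2.imwrite('pics/c8.png',o)
print(ctrl.get_state()['ee_pos'],ctrl.get_state()['orientation'],ctrl.get_state()['wrist_force'])
E
```

```text
32.73 tilt 1.04 lip [0.5965 0.079  0.152 ] grip 0.0133
[-28, -49, -17, -17, -18, -17, -16, -18, -18, -17, -16, -17, -16, -17, -16, -18, -18, -17, -19, -19, -18, -19, -19, -20, -18, -19, -21, -18, -4, -3]
[0.6626 0.079  0.1795] [3.1414 0.0159 3.1412] [-0.2109 -0.2882 -1.8842]
```

View pics/c8.png

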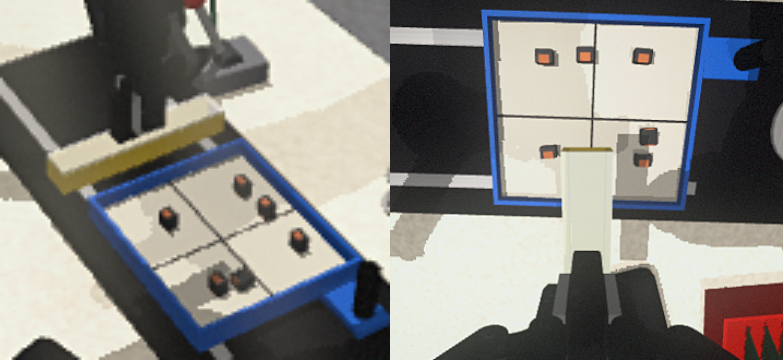

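Six coils lie apart from each other, with at least one in every quarter, and the shaker's roof shows nothing inside. To keep the order asked, I'll set the shaker down on free table first, so I need the spool and return tray positions.

```bash
python3 - <<'E'
from meas import *
for n in ('w1','scene0','side0'):
    v=load(n); X=cloud(v); Z=X[:,:,2]
    m=(Z>.031)&(Z<.041)&(X[:,:,0]>.35)&(X[:,:,0]<.48)&(X[:,:,1]>.0)&(X[:,:,1]<.2); P=X[m][:,:2].astype(np.float32)
    if len(P)>5: print(n,'spool',cv2.minEnclosingCircle(P),np.nanmedian(X[m],0))
    m=(Z>.021)&(Z<.034)&(X[:,:,0]>.29)&(X[:,:,0]<.54)&(X[:,:,1]>.29)&(X[:,:,1]<.47); 
    h=cv2.cvtColor(v['im'],cv2.COLOR_RGB2HSV); m&=((h[:,:,0]<8)|(h[:,:,0]>172))&(h[:,:,1]>150)
    P=X[m][:,:2].astype(np.float32); 
    if len(P)>50: print(n,'red rim',cv2.minAreaRect(P),m.sum())
# intersect rim edges in scene/side on plane z=.028 via mask hull
for n in ('scene0','side0'):
    v=load(n); roi=(380,255,500,355) if n=='scene0' else (155,320,295,420)
    b=blobs(v,(0,150,40),(8,255,255),100,roi)[0]; ys,xs=np.nonzero(b[2]); 
    for z in (0,.028): print(n,z,cv2.minAreaRect(plane(v,np.c_[xs,ys],z)[:,:2].astype(np.float32)))
print(inc([.42,.23,.14],[np.pi,0,np.pi]))
E
```

```text
w1 spool ((0.412516325712204, 0.10839097946882248), 0.022216005250811577) [0.4133 0.1095 0.0366]
w1 red rim ((0.4157989025115967, 0.36413198709487915), (0.19095899164676666, 0.09857343137264252), 2.1239864826202393) 1523
scene0 spool ((0.4141339361667633, 0.11121127009391785), 0.02272258698940277) [0.4133 0.1124 0.0348]
scene0 red rim ((0.4164821207523346, 0.3778221905231476), (0.19406431913375854, 0.12038656324148178), 2.6783900260925293) 652
side0 spool ((0.41261839866638184, 0.11131519824266434), 0.02280987985432148) [0.4117 0.1123 0.0372]
side0 red rim ((0.41732877492904663, 0.37835657596588135), (0.19507049024105072, 0.12071157246828079), 2.49660587310791) 931
scene0 0 ((0.40284863114356995, 0.37002986669540405), (0.21537934243679047, 0.13189297914505005), 2.104316234588623)
scene0 0.028 ((0.4260139465332031, 0.38232332468032837), (0.20783156156539917, 0.12727093696594238), 2.1043214797973633)
side0 0 ((0.42425715923309326, 0.3714107871055603), (0.2046981155872345, 0.13149385154247284), 2.0418808460235596)
side0 0.028 ((0.41382065415382385, 0.38066864013671875), (0.19691102206707, 0.12649160623550415), 2.0418856143951416)
[ 0.2433  0.1509  0.0357  0.0003  0.0303 -0.0008]
```

carry_out --pt "0.03 0.018 0 0 0 0 0" --pt "0.075 0.045 0 0 0 0 0" --pt "0.12 0.072 0 0 0 0 0" --pt "0.165 0.1 0 0 0 0 0" --pt "0.21 0.127 0 0 0 0 0" --pt "0.235 0.141 0 0 0 0 0" --pt "0.2425 0.146 0 0 0 0 0" --pt "0.2425 0.146 0 0 0 0 0"

```text
time: 33.88
ee_pos: [0.4209, 0.225, 0.1762]
orientation: [-3.141, 0.017, -3.141]
wrist_force: [-0.4, -0.1, -1.1]
grip_width: 0.013
grasp_force: 69.5
```

carry_out --pt "0 0 0.03 0 0 0 0" --pt "0 0 0.07 0 0 0 0" --pt "0 0 0.11 0 0 0 0" --pt "0 0 0.13 0 0 0 0" --pt "0 0 0.138 0 0 0 0" --pt "0 0 0.138 0 0 0 0"

```text
time: 34.62
ee_pos: [0.4237, 0.2246, 0.0386]
orientation: [-3.141, 0.017, 3.14]
wrist_force: [0.1, -0.4, -1.4]
grip_width: 0.0132
grasp_force: 69.5
```

carry_out --pt "0 0 0.003 0 0.0325 0 0" --pt "0 0 0.007 0 0.0325 0 0" --pt "0 0 0.0095 0 0.0325 0 0" --pt "0 0 0.0105 0 0.0325 0 0" --pt "0 0 0.0105 0 0.0325 0 0"

```text
time: 35.25
ee_pos: [0.4235, 0.2251, 0.0282]
orientation: [3.142, 0.001, 3.141]
wrist_force: [0.9, -0.2, -2.6]
grip_width: 0.0128
grasp_force: 69.5
```

carry_out --pt "0 0 0 0 0 0 0.5" --pt "0 0 0 0 0 0 0.5" --pt "0 0 -0.03 0 0 0 0.5" --pt "0 0 -0.08 0 0 0 0.5" --pt "0 0 -0.13 0 0 0.1 0.5" --pt "0 0 -0.15 0 0 0.4 0.5" --pt "0 0 -0.15 0 0 0.7 0.5" --pt "0 0 -0.15 0 0 1 0.5"

```text
time: 36.25
ee_pos: [0.4238, 0.2251, 0.1788]
orientation: [3.141, 0.001, 2.612]
wrist_force: [-0.4, 0.0, -0.7]
grip_width: 0.0426
grasp_force: 0.0
```

carry_out --pt "-0.04 0.016 0 0 0 0.3 0.5" --pt "-0.08 0.033 0 0 0 0.6 0.5" --pt "-0.112 0.0455 0 0 0 0.9 0.5" --pt "-0.112 0.0455 0 0 0 1 0.5"

```text
time: 36.75
ee_pos: [0.545, 0.2076, 0.1775]
orientation: [-3.141, 0.0, 2.089]
wrist_force: [-0.6, 0.3, -0.7]
grip_width: 0.0425
grasp_force: 0.0
```

carry_out --pt "0 0 0 0 0 0.33 0.5" --pt "0 0 0 0 0 0.66 0.5" --pt "0 0 0 0 0 1 0.5" --pt "0 0 0 0 0 1.0 0.5"

```text
time: 37.25
ee_pos: [0.5433, 0.2084, 0.1783]
orientation: [3.141, -0.0, 1.572]
wrist_force: [0.5, 0.4, 0.5]
grip_width: 0.0431
grasp_force: 0.0
```

```bash
python3 - <<'E'
from meas import *
s=ctrl.get_state(); print(s['time'],s['ee_pos'],s['orientation'])
S=grab('scene','scene6'); D=grab('side','side6')
for v in (S,D):
    X=cloud(v); Z=X[:,:,2]; m=(abs(X[:,:,0]-.543)<.02)&(abs(X[:,:,1]-.2085)<.02)&(Z>.05)&(Z<.09); P=X[m]; print('post',len(P),np.nanmin(P,0),np.nanmax(P,0),np.nanmedian(P,0))
    m=(abs(X[:,:,0]-.4235)<.05)&(abs(X[:,:,1]-.225)<.05)&(Z>.035)&(Z<.07); P=X[m]; print('fin',len(P),np.nanmedian(P,0),cv2.minAreaRect(P[:,:2].astype(np.float32)))
print(inc([.543,.2085,.0465],[np.pi,0,np.radians(88.1)]))
E
```

```text
37.25 [0.5433 0.2084 0.1783] [ 3.141  -0.0001  1.5716]
post 100 [0.5345 0.1993 0.0504] [0.5523 0.2159 0.0801] [0.5471 0.2102 0.0694]
fin 177 [0.429  0.2315 0.0539] ((0.42486095428466797, 0.22726845741271973), (0.042826779186725616, 0.017452210187911987), 0.7822356224060059)
post 100 [0.5334 0.1994 0.0505] [0.5499 0.2158 0.0823] [0.539  0.2108 0.0728]
fin 229 [0.4215 0.2316 0.0583] ((0.42335689067840576, 0.22746145725250244), (0.014740396291017532, 0.04063436761498451), 89.2163314819336)
[ 0.0001 -0.0003  0.1318  0.0011 -0.0001  0.0705]
```

carry_out --pt "0 0 0.05 0 0 0.07 0.5" --pt "0 0 0.1 0 0 0.07 0.5" --pt "0 0 0.125 0 0 0.07 0.5" --pt "0 0 0.132 0 0 0.07 0.5" --pt "0 0 0.132 0 0 0.07 0.2" --pt "0 0 0.132 0 0 0.07 0" --pt "0 0 0.132 0 0 0.07 0" --pt "0 0 0.132 0 0 0.07 0" --squeeze 30

```text
time: 38.35
ee_pos: [0.543, 0.2086, 0.0476]
orientation: [3.141, -0.0, 1.535]
wrist_force: [-6.4, -0.0, 1.1]
grip_width: 0.0171
grasp_force: 29.8
```

carry_out --pt "-0.003 0 0 0 0 0 0" --pt "-0.01 0 0 0 0 0 0" --pt "-0.02 0 0 0 0 0 0" --pt "-0.032 0 0 0 0 0 0" --pt "-0.044 0 0 0 0 0 0" --pt "-0.056 0 0 0 0 0 0" --pt "-0.068 0 0 0 0 0 0" --pt "-0.08 0 0 0 0 0 0"

```text
time: 39.35
ee_pos: [0.5404, 0.1288, 0.0476]
orientation: [3.141, -0.001, 1.535]
wrist_force: [-3.9, 3.5, -0.1]
grip_width: 0.017
grasp_force: 29.6
```

carry_out --pt "-0.012 0 0 0 0 0 0" --pt "-0.024 0 0 0 0 0 0" --pt "-0.036 0 0 0 0 0 0" --pt "-0.048 0 0 0 0 0 0" --pt "-0.06 0 0 0 0 0 0" --pt "-0.07 0 0 0 0 0 0" --pt "-0.08 0 0 0 0 0 0" --pt "-0.09 0 0 0 0 0 0"

```text
time: 40.35
ee_pos: [0.5375, 0.0382, 0.0475]
orientation: [3.14, -0.0, 1.534]
wrist_force: [-3.8, 3.4, 3.9]
grip_width: 0.017
grasp_force: 30.1
```

carry_out --pt "-0.009 0 0 0 0 0 0" --pt "-0.017 0 0 0 0 0 0" --pt "-0.024 0 0 0 0 0 0" --pt "-0.03 0 0 0 0 0 0" --pt "-0.035 0 0 0 0 0 0" --pt "-0.04 0 0 0 0 0 0" --pt "-0.044 0 0 0 0 0 0" --pt "-0.046 0 0 0 0 0 0"

```text
time: 41.35
ee_pos: [0.536, -0.0079, 0.0476]
orientation: [3.139, 0.0, 1.534]
wrist_force: [-4.6, 4.2, 5.7]
grip_width: 0.0168
grasp_force: 30.2
```

carry_out --pt "-0.001 0 0 0 0 0 0" --pt "-0.002 0 0 0 0 0 0" --pt "-0.003 0 0 0 0 0 0" --pt "-0.004 0 0 0 0 0 0" --pt "-0.0045 0 0 0 0 0 0"

```text
time: 41.98
ee_pos: [0.5359, -0.0114, 0.0476]
orientation: [3.139, -0.002, 1.535]
wrist_force: [-2.5, 8.8, 6.4]
grip_width: 0.0168
grasp_force: 30.2
```

carry_out --pt "-0.001 0 0 0 0 0 0" --pt "-0.002 0 0 0 0 0 0" --pt "-0.002 0 0 0 0 0 0"

```text
time: 42.35
ee_pos: [0.5358, -0.0114, 0.0476]
orientation: [3.139, -0.005, 1.536]
wrist_force: [-1.3, 18.1, 7.3]
grip_width: 0.0171
grasp_force: 30.4
```

carry_out --pt "0.001 0 0 0 0 0 0" --pt "0.001 0 0 0 0 0 0.5" --pt "0.001 0 0 0 0 0 0.5" --pt "0.001 0 -0.03 0 0 0 0.5" --pt "0.001 0 -0.08 0 0 0 0.5" --pt "0.001 0 -0.11 0 0 0 0.5" --pt "0.001 0 -0.11 0 0 0 0.5"

```text
time: 43.22
ee_pos: [0.5369, -0.0139, 0.1593]
orientation: [3.136, 0.002, 1.533]
wrist_force: [-0.3, -0.3, 0.5]
grip_width: 0.0429
grasp_force: 0.0
```

carry_out --pt "0.04 0.007 0 0 0 -0.1 0.5" --pt "0.09 0.015 0 0 0 -0.3 0.5" --pt "0.14 0.023 0 0 0 -0.5 0.5" --pt "0.19 0.031 0 0 0 -0.7 0.5" --pt "0.24 0.04 0 0 0 -0.9 0.5" --pt "0.28 0.046 0 0 0 -1 0.5" --pt "0.292 0.048 0 0 0 -1 0.5" --pt "0.292 0.048 0 0 0 -1 0.5"

```text
time: 44.22
ee_pos: [0.5935, 0.2769, 0.1551]
orientation: [-3.141, 0.0, 2.057]
wrist_force: [0.0, 0.5, 0.2]
grip_width: 0.0427
grasp_force: 0.0
```

carry_out --pt "0 0 0 0 0 -0.33 0.5" --pt "0 0 0 0 0 -0.66 0.5" --pt "0 0 0 0 0 -1 0.5"

```text
time: 44.6
ee_pos: [0.5939, 0.2752, 0.1561]
orientation: [-3.141, 0.0, 2.584]
wrist_force: [-0.6, 0.2, 0.7]
grip_width: 0.0426
grasp_force: 0.0
```

carry_out --pt "0 0 0 0 0 -0.33 0.5" --pt "0 0 0 0 0 -0.66 0.5" --pt "0 0 0 0 0 -1 0.5" --pt "0 0 0 0 0 -1 0.5"

```text
time: 45.1
ee_pos: [0.5939, 0.2755, 0.1562]
orientation: [-3.141, 0.0, 3.101]
wrist_force: [0.4, 0.1, 0.9]
grip_width: 0.0427
grasp_force: 0.0
```

```bash
python3 - <<'E'
from meas import *
s=ctrl.get_state(); print(s['time'],s['ee_pos'],s['orientation'])
S=grab('scene','scene7'); D=grab('side','side7')
for v in (S,D):
    X=cloud(v); Z=X[:,:,2]; 
    for nm,c,r,z0,z1 in (('post',(.536,-.0114),.02,.05,.09),('fin',(.4235,.225),.05,.035,.07),('knob',(.5943,.2785),.03,.055,.07)):
        m=(abs(X[:,:,0]-c[0])<r)&(abs(X[:,:,1]-c[1])<r)&(Z>z0)&(Z<z1); P=X[m]
        if len(P)>4: print(nm,len(P),np.nanmedian(P,0),cv2.minAreaRect(P[:,:2].astype(np.float32)))
print(inc([.5944,.2783,.043],[np.pi,0,3.108]))
E
```

```text
45.1 [0.5939 0.2755 0.1562] [-3.1412  0.0003  3.1013]
post 74 [ 0.5395 -0.0096  0.0688] ((0.5371422171592712, -0.012547578662633896), (0.01709764450788498, 0.016435423865914345), 47.106201171875)
fin 170 [0.4284 0.2314 0.0541] ((0.4243336319923401, 0.22747460007667542), (0.015412379056215286, 0.042493030428886414), 88.15470886230469)
knob 142 [0.598  0.2822 0.0619] ((0.5952883362770081, 0.2804805636405945), (0.015732398256659508, 0.04616139829158783), 89.49653625488281)
post 76 [ 0.5312 -0.0072  0.0692] ((0.5337108373641968, -0.01036219671368599), (0.016027066856622696, 0.015727901831269264), 28.857606887817383)
fin 230 [0.4213 0.232  0.058 ] ((0.423775315284729, 0.2272249162197113), (0.015438786707818508, 0.04118388518691063), 88.60346221923828)
knob 132 [0.5919 0.2834 0.0642] ((0.5948320031166077, 0.28073379397392273), (0.014248412102460861, 0.04350823909044266), 86.06886291503906)
[-0.0004  0.0023  0.1132 -0.0004  0.0007 -0.0173]
```

carry_out --pt "0 0.0025 0.05 0 0 0 0.5" --pt "0 0.0025 0.095 0 0 0 0.5" --pt "0 0.0025 0.113 0 0 0 0.5" --pt "0 0.0025 0.113 0 0 0 0.5" --pt "0 0.0025 0.113 0 0 0 0" --pt "0 0.0025 0.113 0 0 0 0" --pt "0 0.0025 0.113 0 0 0 0" --pt "0 0.0025 0.113 0 0 0 0" --squeeze 45

```text
time: 46.2
ee_pos: [0.5955, 0.2788, 0.046]
orientation: [-3.14, 0.004, 3.104]
wrist_force: [-1.6, -7.1, 5.5]
grip_width: 0.013
grasp_force: 46.8
```

carry_out --pt "0 0 0 0 0 0.3 0" --pt "0 0 0 0 0 0.6 0" --pt "0 0 0 0 0 0.9 0" --pt "0 0 0 0 0 1 0"

```text
time: 46.7
ee_pos: [0.5955, 0.2786, 0.046]
orientation: [3.141, 0.004, 2.577]
wrist_force: [-2.6, -6.5, 7.1]
grip_width: 0.0126
grasp_force: 46.8
```

carry_out --pt "0 0 0 0 0 0.3 0" --pt "0 0 0 0 0 0.6 0" --pt "0 0 0 0 0 0.9 0" --pt "0 0 0 0 0 1 0"

```text
time: 47.2
ee_pos: [0.5955, 0.2785, 0.046]
orientation: [3.139, 0.004, 2.053]
wrist_force: [-2.8, -8.0, 6.9]
grip_width: 0.0128
grasp_force: 46.9
```

carry_out --pt "0 0 0 0 0 0.25 0" --pt "0 0 0 0 0 0.5 0" --pt "0 0 0 0 0 0.65 0" --pt "0 0 0 0 0 0.7 0" --pt "0 0 0 0 0 0.7 0"

```text
time: 47.82
ee_pos: [0.5954, 0.2784, 0.046]
orientation: [3.138, 0.003, 1.69]
wrist_force: [-1.7, -8.1, 7.5]
grip_width: 0.013
grasp_force: 47.8
```

```bash
python3 -c "
from meas import *
s=ctrl.get_state(); print(s['orientation'],s['torque'],s['ee_pos'])"
```

```text
[3.1382 0.0027 1.6901] [-1.7433  0.4356  0.6012] [0.5954 0.2784 0.046 ]
```

carry_out --pt "0 0 0 0 0 0 0.5" --pt "0 0 0 0 0 0 0.5" --pt "0 0 -0.02 0 0 0 0.5" --pt "0 0 -0.07 0 0 0 0.5" --pt "0 0 -0.12 0 0 0 0.5" --pt "0 0 -0.13 0 0 0 0.5"

```text
time: 48.58
ee_pos: [0.5961, 0.2803, 0.1797]
orientation: [3.133, -0.001, 1.691]
wrist_force: [0.4, -0.4, -0.3]
grip_width: 0.0424
grasp_force: 0.0
```

carry_out --pt "-0.006 -0.035 0 0 0 -0.3 0.5" --pt "-0.013 -0.075 0 0 0 -0.6 0.5" --pt "-0.021 -0.115 0 0 0 -0.9 0.5" --pt "-0.029 -0.155 0 0 0 -1 0.5" --pt "-0.032 -0.177 0 0 0 -1 0.5"

```text
time: 49.2
ee_pos: [0.4204, 0.2263, 0.1736]
orientation: [3.141, 0.0, 2.215]
wrist_force: [0.3, 0.5, 0.4]
grip_width: 0.0427
grasp_force: 0.0
```

carry_out --pt "0 0 0 0 0 -0.33 0.5" --pt "0 0 0 0 0 -0.66 0.5" --pt "0 0 0 0 0 -1 0.5"

```text
time: 49.58
ee_pos: [0.4219, 0.2267, 0.1738]
orientation: [3.141, 0.001, 2.744]
wrist_force: [-0.1, 0.6, -0.5]
grip_width: 0.043
grasp_force: 0.0
```

carry_out --pt "0 0 0 0 0 -0.33 0.5" --pt "0 0 0 0 0 -0.66 0.5" --pt "0 0 0 0 0 -0.77 0.5" --pt "0 0 0 0 0 -0.77 0.5"

```text
time: 50.08
ee_pos: [0.4219, 0.2267, 0.1736]
orientation: [3.141, 0.001, 3.141]
wrist_force: [0.1, 0.1, -0.0]
grip_width: 0.0427
grasp_force: 0.0
```

```bash
python3 - <<'E'
from meas import *
s=ctrl.get_state(); print(s['time'],s['ee_pos'],s['orientation'])
S=grab('scene','scene8'); D=grab('side','side8'); W=grab('wrist','w21')
for v in (S,D,W):
    X=cloud(v); Z=X[:,:,2]; 
    for nm,c,r,z0,z1 in (('fin',(.4235,.225),.05,.035,.065),('top',(.4235,.225),.05,.057,.064),('knob',(.5943,.2785),.03,.055,.07)):
        m=(abs(X[:,:,0]-c[0])<r)&(abs(X[:,:,1]-c[1])<r)&(Z>z0)&(Z<z1); P=X[m]
        if len(P)>4: print(nm,len(P),np.nanmedian(P,0),cv2.minAreaRect(P[:,:2].astype(np.float32)))
print(inc([.4237,.2255,.0282],[np.pi,0,np.pi]))
o=np.hstack([cv2.resize(S['im'][140:350,190:500],(400,271)),cv2.resize(W['im'],(361,271))])[:,:,::-1]; cv2.imwrite('pics/c9.png',o)
E
```

```text
50.075 [0.4219 0.2267 0.1736] [3.1414 0.0007 3.1408]
fin 177 [0.4294 0.2317 0.0536] ((0.42478179931640625, 0.22732141613960266), (0.01734994165599346, 0.04227573052048683), 89.72958374023438)
top 66 [0.4267 0.2284 0.059 ] ((0.42379236221313477, 0.22751882672309875), (0.013625194318592548, 0.04028964042663574), 89.78208923339844)
knob 155 [0.5975 0.2819 0.0617] ((0.5965004563331604, 0.27980929613113403), (0.01577761396765709, 0.04663804918527603), 7.363399505615234)
fin 236 [0.422  0.2323 0.0573] ((0.42371290922164917, 0.2269013375043869), (0.016237296164035797, 0.039619095623493195), 89.4459457397461)
top 118 [0.4238 0.2279 0.0611] ((0.4240182638168335, 0.22753432393074036), (0.01611883006989956, 0.03941306844353676), 87.40963745117188)
knob 144 [0.5924 0.2831 0.0642] ((0.5949016809463501, 0.28133919835090637), (0.014439038932323456, 0.04597147926688194), 10.187795639038086)
fin 735 [0.4203 0.2241 0.0604] ((0.4239334464073181, 0.2237044870853424), (0.013868515379726887, 0.03934219852089882), 89.86300659179688)
top 648 [0.4229 0.2241 0.0606] ((0.4239593744277954, 0.2236044555902481), (0.03932641074061394, 0.013675815425813198), 0.19287240505218506)
knob 374 [0.5908 0.2677 0.0635] ((0.5948011875152588, 0.26842689514160156), (0.014053614810109138, 0.02800663374364376), 8.094524383544922)
[-0.0016 -0.0012  0.1452  0.0002  0.0012 -0.0031]
```

View pics/c9.png

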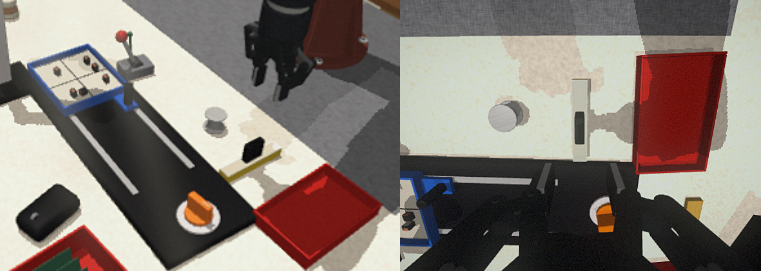

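The shaker is where I set it and the knob bar is turned back to clamped. I'll pick the shaker up and refine the return tray's centre.

carry_out --pt "-0.0016 -0.0015 0.05 0 0 0 0.5" --pt "-0.0016 -0.0015 0.1 0 0 0 0.5" --pt "-0.0016 -0.0015 0.135 0 0 0 0.5" --pt "-0.0016 -0.0015 0.145 0 0 0 0.5" --pt "-0.0016 -0.0015 0.145 0 0 0 0" --pt "-0.0016 -0.0015 0.145 0 0 0 0" --pt "-0.0016 -0.0015 0.145 0 0 0 0" --pt "-0.0016 -0.0015 0.145 0 0 0 0" --squeeze 70

```text
time: 51.22
ee_pos: [0.4249, 0.2254, 0.0299]
orientation: [3.141, 0.003, 3.141]
wrist_force: [-1.2, 0.1, 7.9]
grip_width: 0.0132
grasp_force: 69.2
```

carry_out --pt "0 0 -0.02 0 0 0 0" --pt "0 0 -0.06 0 0 0 0" --pt "0 0 -0.1 0 0 0 0" --pt "0 0 -0.1 0 0 0 0"

```text
time: 51.72
ee_pos: [0.4259, 0.2256, 0.132]
orientation: [3.14, 0.007, 3.141]
wrist_force: [0.4, -0.1, -2.2]
grip_width: 0.0127
grasp_force: 68.3
```

```bash
python3 - <<'E'
from meas import *
v=load('w21'); X=cloud(v); Z=X[:,:,2]; h=cv2.cvtColor(v['im'],cv2.COLOR_RGB2HSV)
red=((h[:,:,0]<8)|(h[:,:,0]>172))&(h[:,:,1]>130)&(X[:,:,0]>.29)&(X[:,:,0]<.54)&(X[:,:,1]>.29)&(X[:,:,1]<.47)
m=red&(Z>.022); print('rim',m.sum(),cv2.minAreaRect(X[m][:,:2].astype(np.float32)))
m=red&(Z<.01)&(Z>-.002); print('floor',m.sum(),np.nanmedian(X[m],0),cv2.minAreaRect(X[m][:,:2].astype(np.float32)))
s=ctrl.get_state(); print(s['ee_pos'],s['orientation'],s['grip_width'],s['wrist_force'])
print(inc([.417,.378,.125],[np.pi,0,np.radians(182.4)]))
E
```

```text
rim 3445 ((0.4155251681804657, 0.36319559812545776), (0.18960852921009064, 0.14460627734661102), 2.363307476043701)
floor 17369 [0.4034 0.3789 0.0046] ((0.4226074814796448, 0.3844209313392639), (0.20775684714317322, 0.1395283341407776), 2.487356185913086)
[0.4259 0.2256 0.132 ] [3.1402 0.0066 3.1412] 0.012733022799111333 [ 0.3563 -0.1284 -2.2213]
[ 0.009   0.1524  0.0072  0.0024  0.0128 -0.0808]
```

carry_out --pt "0.002 0.03 0 0 0.01 -0.03 0" --pt "0.004 0.075 0 0 0.01 -0.08 0" --pt "0.006 0.12 0 0 0.012 -0.08 0" --pt "0.008 0.1525 0 0 0.012 -0.08 0" --pt "0.008 0.1525 0.04 0 0.012 -0.08 0" --pt "0.008 0.1525 0.08 0 0.012 -0.08 0" --pt "0.008 0.1525 0.09 0 0.012 -0.08 0" --pt "0.008 0.1525 0.09 0 0.012 -0.08 0"

```text
time: 52.72
ee_pos: [0.4155, 0.3774, 0.0381]
orientation: [-3.141, -0.007, -3.1]
wrist_force: [0.4, -0.3, -1.5]
grip_width: 0.0129
grasp_force: 68.7
```

```bash
python3 - <<'E'
from meas import *
s=ctrl.get_state(); print(s['ee_pos'],s['orientation'],s['grip_width'],s['wrist_force'])
S,D=grab('scene','scene9'),grab('side','side9')
for v in (S,D):
    X=cloud(v); Z=X[:,:,2]; h=cv2.cvtColor(v['im'],cv2.COLOR_RGB2HSV)
    m=(h[:,:,0]>18)&(h[:,:,0]<36)&(h[:,:,1]>80)&(abs(X[:,:,0]-.417)<.09)&(abs(X[:,:,1]-.378)<.05)
    P=X[m]; print(len(P),np.nanpercentile(P,(2,50,98),axis=0).round(4))
print(inc([.418,.378,.0345],[np.pi,0,np.radians(182.4)]))
E
```

```text
[0.4155 0.3774 0.0381] [-3.1413 -0.0065 -3.1003] 0.012883312282063542 [ 0.4044 -0.3327 -1.4995]
192 [[0.3619 0.371  0.007 ]
 [0.4486 0.3897 0.0162]
 [0.4843 0.3945 0.0493]]
186 [[0.3493 0.3668 0.0081]
 [0.3822 0.3899 0.019 ]
 [0.4792 0.4255 0.3577]]
[-0.0013 -0.0001  0.0053  0.0021 -0.0073 -0.0011]
```

carry_out --pt "-0.002 0.0005 0.002 0 -0.012 0 0" --pt "-0.002 0.0005 0.0042 0 -0.012 0 0" --pt "-0.002 0.0005 0.0042 0 -0.012 0 0" --pt "-0.002 0.0005 0.0042 0 -0.012 0 0.45" --pt "-0.002 0.0005 0.0042 0 -0.012 0 0.45" --pt "-0.002 0.0005 -0.03 0 -0.012 0 0.45" --pt "-0.002 0.0005 -0.09 0 -0.012 0 0.45" --pt "-0.002 0.0005 -0.15 0 -0.012 0 0.45"

```text
time: 53.82
ee_pos: [0.4183, 0.378, 0.1898]
orientation: [-3.142, 0.0, -3.1]
wrist_force: [1.2, 1.0, -0.9]
grip_width: 0.0386
grasp_force: 0.0
```

```bash
python3 - <<'E'
from meas import *
s=ctrl.get_state(); print(s['ee_pos'],s['orientation'],s['grip_width'],s['wrist_force'])
W=grab('wrist','w22'); X=cloud(W); Z=X[:,:,2]
m=(abs(X[:,:,0]-.417)<.05)&(abs(X[:,:,1]-.378)<.04)&(Z>.058)&(Z<.07); P=X[m]; print('fin',len(P),np.nanmedian(P,0),cv2.minAreaRect(P[:,:2].astype(np.float32)))
m=(abs(X[:,:,0]-.417)<.085)&(abs(X[:,:,1]-.378)<.045)&(Z>.017)&(Z<.03); P=X[m]; print('roof',len(P),np.nanmedian(P,0),cv2.minAreaRect(P[:,:2].astype(np.float32)))
E
```

```text
[0.4183 0.378  0.1898] [-3.1416  0.0002 -3.1001] 0.0385673035813045 [ 1.1555  0.9854 -0.927 ]
fin 617 [0.416  0.3771 0.0645] ((0.4169813096523285, 0.377271831035614), (0.039566680788993835, 0.013433375395834446), 2.1041786670684814)
roof 2091 [0.3944 0.3761 0.0247] ((0.41721197962760925, 0.37681639194488525), (0.13448911905288696, 0.024003438651561737), 2.3215861320495605)
```

The shaker lies flat at the centre of the return tray. Next is the dimmer: I'll close the fingers and fly back in front of the scope for a look.

carry_out --pt "0 -0.02 -0.03 0 0 0.04 0" --pt "0 -0.06 -0.05 0 0 0.08 0" --pt "0 -0.11 -0.06 0 0 0.08 0" --pt "0 -0.16 -0.06 0 0 0.08 0" --pt "0 -0.21 -0.06 0 0 0.08 0" --pt "0 -0.25 -0.06 0 0 0.08 0" --squeeze 30

```text
time: 54.62
ee_pos: [0.429, 0.1268, 0.2482]
orientation: [3.142, 0.001, 3.141]
wrist_force: [0.3, 0.5, 0.4]
grip_width: -0.0004
grasp_force: 0.0
```

carry_out --pt "0.003 -0.05 0 0 0 0 0" --pt "0.006 -0.1 0 0 0 0 0" --pt "0.01 -0.15 0 0 0 0 0" --pt "0.01 -0.2 0 0 0 0 0" --pt "0.01 -0.23 0 0 0 0 0" --pt "0.01 -0.23 0 0 0 0 0" --pt "0.01 -0.23 0 0 0 0 0"

```text
time: 55.5
ee_pos: [0.4188, -0.1012, 0.2481]
orientation: [3.141, 0.001, 3.141]
wrist_force: [-0.2, -0.2, 0.0]
grip_width: 0.0002
grasp_force: 0.0
```

```bash
cat > dim.py <<'E'
from meas import *
import sys
def multi(L):
    M=np.zeros((3,3));y=np.zeros(3)
    for v,p in L:
        o,d=rays(v,[p]); d=d[0]/np.linalg.norm(d[0]); q=np.eye(3)-np.outer(d,d); M+=q;y+=q@o
    X=np.linalg.solve(M,y); return X.round(4),[np.round(proj(v,X)[0]-p,1).tolist() for v,p in L]
red=((0,130,50),(8,255,255)); gr=((40,60,20),(90,255,255))
def ball(v,col,X0,r):
    c=proj(v,X0)[0]; x0,y0=(c-r).astype(int); x1,y1=(c+r).astype(int)
    B=blobs(v,*col,4,(max(x0,0),max(y0,0),x1,y1),1)
    if not B: return None
    m=B[0][2].astype(np.uint8); cn=max(cv2.findContours(m,0,2)[0],key=cv2.contourArea)
    # head of the pin: opened mask
    d=cv2.distanceTransform(cv2.copyMakeBorder(m,2,2,2,2,0),2,5)[2:-2,2:-2]
    if col is red: c=np.array(cv2.minEnclosingCircle(cn)[0])
    else:
        ys,xs=np.nonzero(d>=d.max()-.6); c=np.array([xs.mean(),ys.mean()])
    return c,B[0][0]
def run(names,R0=(.477,-.1268,.107),G0=(.443,-.147,.086)):
    for nm,col,X0 in (('red',red,R0),('green',gr,G0)):
        L=[]
        for n in names:
            v=load(n); b=ball(v,col,np.array(X0),24 if n[0]=='w' else 13)
            if b: L.append((v,b[0])); print(nm,n,b[0].round(1),b[1])
        if len(L)>1: print(nm,*multi(L))
if __name__=='__main__': run(sys.argv[1:])
E
python3 - <<'E'
from dim import *
s=ctrl.get_state(); print(s['time'],s['ee_pos'],s['orientation'])
grab('wrist','w23'); S=grab('scene','scene10'); grab('side','side10')
run(['w3','w5','w23','scene0','side0'])
for n in ('w3','w5','w23'):
    v=load(n); X=cloud(v); Z=X[:,:,2]
    m=(abs(X[:,:,0]-.45)<.06)&(abs(X[:,:,1]+.125)<.05)&(Z>.0215)&(Z<.0285); P=X[m][:,:2].astype(np.float32); 
    if len(P)>20: print(n,'block',cv2.minAreaRect(P),np.median(P,0),len(P),np.nanmedian(X[m],0)[2])
W=load('w23'); c=proj(W,[.455,-.13,.06])[0].astype(int); print(c)
x0,y0=max(c[0]-90,0),max(c[1]-90,0); cv2.imwrite('pics/c10.png',cv2.resize(W['im'][y0:y0+180,x0:x0+180],(540,540),interpolation=cv2.INTER_CUBIC)[:,:,::-1]); print(x0,y0)
E
```

```text
55.5 [ 0.4188 -0.1012  0.2481] [3.1412 0.0006 3.1411]
red w3 [356.  230.9] 449
red w5 [535.  309.5] 791
red w23 [254.5 244.9] 398
red scene0 [284.  166.5] 38
red side0 [312.5 185.9] 65
red [ 0.477  -0.1276  0.106 ] [[-0.3, -0.8], [-0.8, 0.5], [1.1, 0.1], [-0.3, 0.3], [0.8, -0.6]]
green w3 [322.  240.7] 58
green w5 [533.  249.8] 372
green w23 [237.6 208.8] 72
green scene0 [290. 166.] 9
green side0 [326.9 195. ] 19
green [ 0.4428 -0.145   0.0849] [[-1.4, -3.3], [-5.9, -2.5], [2.7, -1.1], [0.3, 0.6], [0.3, -3.1]]
w3 block ((0.457114577293396, -0.1142180785536766), (0.07654409110546112, 0.10556380450725555), 89.84011840820312) [ 0.4412 -0.1168] 1514 0.025653524385236853
w5 block ((0.45671534538269043, -0.12471865117549896), (0.09628212451934814, 0.10501562803983688), 89.90750885009766) [ 0.4345 -0.1306] 2833 0.02516741689809332
w23 block ((0.45644211769104004, -0.12334589660167694), (0.09991157054901123, 0.10331302136182785), 88.1588134765625) [ 0.4364 -0.1201] 1668 0.025646566008935084
[256 210]
166 120
```

```bash
python3 - <<'E'
from dim import *
for n in ('w3','w5','w23'):
    v=load(n); X=cloud(v); Z=X[:,:,2]
    m=(X[:,:,0]>.39)&(X[:,:,0]<.493)&(abs(X[:,:,1]+.125)<.05)&(Z>.0225)&(Z<.0285)
    mm=cv2.morphologyEx(m.astype(np.uint8),cv2.MORPH_OPEN,np.ones((3,3))); N,L,st,c=cv2.connectedComponentsWithStats(mm); i=1+np.argmax(st[1:,4]); P=X[L==i][:,:2].astype(np.float32); print(n,'block',cv2.minAreaRect(P),len(P))
    g=blobs(v,*gr,4,tuple(int(q) for q in (*(proj(v,[.443,-.146,.086])[0]-26),*(proj(v,[.443,-.146,.086])[0]+26))),1)[0]
    ys,xs=np.nonzero(g[2]); print(n,'green bbox',xs.min(),xs.max(),ys.min(),ys.max(),len(xs))
E
```

```text
w3 block ((0.4407808184623718, -0.1242021918296814), (0.04948408901691437, 0.06994839012622833), 83.11503601074219) 1203
w3 green bbox 317 325 236 244 58
w5 block ((0.4413065016269684, -0.12457787990570068), (0.050599899142980576, 0.06987563520669937), 83.28416442871094) 2683
w5 green bbox 500 539 224 256 380
w23 block ((0.4413318932056427, -0.12457691133022308), (0.04980792850255966, 0.06972517818212509), 82.57632446289062) 1396
w23 green bbox 234 243 204 213 72
```

View pics/c10.png

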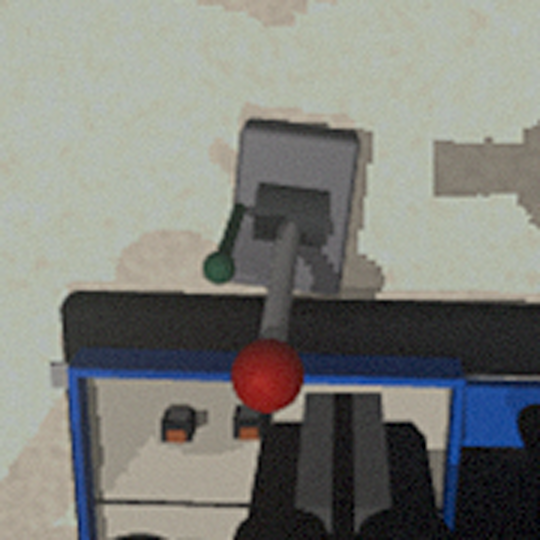

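The crop shows the block with the lever leaning +x to the red ball at (267,375). The green pointer at (218,267) leans +x by less.

```bash
python3 - <<'E'
from dim import *
H=np.array([.4412,-.1245,.022]); l=np.array([.9925,-.1219,0]); a=np.array([.1219,.9925,0])
pts={'w3':(321,240),'w5':(532.5,249.5),'w23':(238.5,208.5),'scene0':(290.,166.)}
for names in (('w3','w5','w23'),('w3','w5','w23','scene0')):
    X,r=multi([(load(n),pts[n]) for n in names]); o=X-H; print('green',X,r,'along l',o@l,'along a',o@a,'dz',o[2],'rad',np.hypot(o@l,o[2]),'lean',np.arctan2(o@l,o[2]))
for names in (('w3','w5','w23'),):
    L=[(load(n),ball(load(n),red,np.array((.477,-.1268,.107)),24)[0]) for n in names]
    X,r=multi(L); o=X-H; print('red',X,r,'l',o@l,'a',o@a,'dz',o[2],'rad',np.hypot(o@l,o[2]),'lean',np.arctan2(o@l,o[2]))
E
```

```text
green [ 0.4422 -0.146   0.0902] [[-0.3, 0.1], [-0.2, -0.2], [0.2, 0.3]] along l 0.00361335 along a -0.021216849999999992 dz 0.06820000000000001 rad 0.06829565358221928 lean 0.05293218068192023
green [ 0.4428 -0.1457  0.0883] [[-0.0, -0.8], [-2.6, -0.6], [0.7, 0.2], [0.1, -0.6]] along l 0.004172280000000045 along a -0.020845959999999993 dz 0.0663 rad 0.06643115173168684 lean 0.06284744084449476
red [ 0.4767 -0.1284  0.1068] [[-0.5, 0.2], [-0.5, 0.3], [0.3, 0.1]] l 0.03570916000000003 a 0.0004567000000000164 dz 0.08480000000000001 rad 0.09201186938599609 lean 0.39856147832123356
```

Target: lever lean about +0.06 rad, down from 0.40. I'll tilt the tool 25° so its body leans away from the scope head, and bring the closed fingertips down on the far (+x) side of the red ball.

carry_out --pt "-0.01 -0.01 0.03 0 -0.28 0 0" --pt "-0.02 -0.019 0.06 0 -0.56 0 0" --pt "-0.031 -0.019 0.09 0 -0.8333 0 0" --pt "-0.05 -0.019 0.105 0 -0.8333 0 0" --pt "-0.08 -0.019 0.105 0 -0.8333 0 0" --pt "-0.103 -0.019 0.105 0 -0.8333 0 0" --pt "-0.103 -0.019 0.105 0 -0.8333 0 0" --pt "-0.103 -0.019 0.105 0 -0.8333 0 0"

```text
time: 56.65
ee_pos: [0.5215, -0.1198, 0.1429]
orientation: [3.141, 0.436, -3.141]
wrist_force: [-0.3, -0.1, 0.0]
grip_width: 0.0001
grasp_force: 0.0
```

```bash
python3 - <<'E'
from meas import *
s=ctrl.get_state(); print(s['time'],s['ee_pos'],s['orientation'],s['wrist_force'])
for x,z in ((.522,.103),(.505,.103),(.488,.103),(.479,.103)): print(x,inc([x,-.12,z],None))
E
```

```text
56.65 [ 0.5215 -0.1198  0.1429] [ 3.1409  0.4361 -3.1411] [-0.3472 -0.0893  0.0131]
0.522 [ 0.0164 -0.0002  0.0364  0.      0.      0.    ]
0.505 [ 0.0318 -0.0002  0.0292  0.      0.      0.    ]
0.488 [ 0.0472 -0.0002  0.022   0.      0.      0.    ]
0.479 [ 0.0554 -0.0002  0.0182  0.      0.      0.    ]
```

Push down, then toward -x, stopping short at first.

carry_out --pt "0.008 0 0.018 0 0 0 0" --pt "0.0164 0 0.0364 0 0 0 0" --pt "0.0164 0 0.0364 0 0 0 0" --pt "0.024 0 0.0328 0 0 0 0" --pt "0.0318 0 0.0292 0 0 0 0" --pt "0.039 0 0.0256 0 0 0 0" --pt "0.0435 0 0.0238 0 0 0 0" --pt "0.0472 0 0.022 0 0 0 0"

```text
time: 57.65
ee_pos: [0.4904, -0.1217, 0.1073]
orientation: [-3.138, 0.444, -3.14]
wrist_force: [2.5, -0.2, 6.7]
grip_width: 0.0003
grasp_force: 2.6
```

```bash
cat > lean.py <<'E'
import sys
from dim import *
H=np.array([.4412,-.1245,.022]); l=np.array([.9925,-.1219,0]); a=np.array([.1219,.9925,0])
n=sys.argv[1]; s=ctrl.get_state(); print(s['time'],s['ee_pos'],s['wrist_force'])
# ball centre lies on a 90 mm circle in the lever's plane: intersect each view's ray with that plane
for cam in sys.argv[2:]:
    v=grab(cam,f'{cam[0]}_{n}')
    for nm,col,off,X0 in (('red',red,0,(.457,-.126,.11)),('green',gr,-.0215,(.4427,-.1457,.089))):
        b=ball(v,col,np.array(X0),(60 if nm=='red' else 22) if cam=='wrist' else (10 if nm=='red' else 7))
        if b is None: print(cam,nm,None); continue
        o,d=rays(v,[b[0]]); d=d[0]; t=((H+off*a-o)@a)/(d@a); P=o+t*d-H
        print(cam,nm,b[0].round(1),b[1],'l',(P@l).round(4),'dz',P[2].round(4),'rad',np.hypot(P@l,P[2]).round(4),'lean',np.arctan2(P@l,P[2]).round(3))
E
python3 lean.py a scene side wrist; python3 - <<'E'
from dim import *
for n in ('w23','scene0','side0'): print(n)
E
```

```text
57.65 [ 0.4904 -0.1217  0.1073] [ 2.5293 -0.172   6.7452]
scene red [289.5 165.5] 24 l 0.0175 dz 0.0824 rad 0.0842 lean 0.209
scene green None
side red [317.5 186.5] 56 l 0.0237 dz 0.0851 rad 0.0883 lean 0.272
side green [326.9 192.1] 12 l 0.0056 dz 0.0607 rad 0.0609 lean 0.092
wrist red [270.9 237.9] 1992 l 0.0133 dz 0.0942 rad 0.0951 lean 0.14
wrist green [228. 175.] 540 l -0.0013 dz 0.0717 rad 0.0718 lean -0.018
w23
scene0
side0
```

carry_out --pt "0.0036 0 -0.0017 0 0 0 0" --pt "0.0072 0 -0.0034 0 0 0 0" --pt "0.0109 0 -0.0051 0 0 0 0" --pt "0.0109 0 -0.0051 0 0 0 0" --pt "-0.01 0 0.0047 0 0 0 0" --pt "-0.015 0 0.007 0 0 0 0" --pt "-0.015 0 0.007 0 0 0 0"

```text
time: 58.68
ee_pos: [0.5045, -0.1201, 0.1025]
orientation: [3.14, 0.435, 3.141]
wrist_force: [-0.2, 0.5, 0.3]
grip_width: -0.0
grasp_force: 0.0
```

carry_out --pt "-0.0127 0 -0.0272 0 0 0 0" --pt "-0.0254 0 -0.0544 0 0 0 0" --pt "-0.0254 0 -0.0544 0 0 0 0" --pt "0.03 0 -0.08 0 0 0 0" --pt "0.08 0 -0.103 0 0 0 0" --pt "0.08 0 -0.103 0 0 0 0" --pt "0.08 0 -0.103 0 0 0 0"

```text
time: 59.55
ee_pos: [0.4315, -0.149, 0.1678]
orientation: [3.104, 0.389, 3.141]
wrist_force: [-0.3, -0.2, -0.1]
grip_width: -0.0002
grasp_force: 0.0
```

```bash
python3 lean.py b scene side wrist
```

```text
59.55 [ 0.4315 -0.149   0.1678] [-0.2522 -0.183  -0.1133]
scene red [294. 163.] 64 l 0.0039 dz 0.0867 rad 0.0867 lean 0.045
scene green [289.2 166.2] 4 l 0.0065 dz 0.0638 rad 0.0641 lean 0.102
side red [322.3 188. ] 63 l 0.0088 dz 0.0871 rad 0.0875 lean 0.101
side green [327.2 192.8] 8 l 0.0044 dz 0.0589 rad 0.0591 lean 0.075
wrist red [311.8 214.9] 832 l 0.0024 dz 0.094 rad 0.094 lean 0.025
wrist green [278.7 191.3] 239 l 0.009 dz 0.062 rad 0.0627 lean 0.145
```

carry_out --pt "-0.03 0.01 -0.03 0 0.3 0 0" --pt "-0.0645 0.02 -0.0648 0 0.6 0 0" --pt "-0.0645 0.02 -0.0648 0 0.8333 0 0" --pt "-0.0645 0.02 -0.0648 0 0.8333 0 0" --pt "-0.0645 0.02 -0.0648 0 0.8333 0 0"

```text
time: 60.32
ee_pos: [0.4675, -0.1303, 0.2524]
orientation: [3.106, -0.048, -3.122]
wrist_force: [0.0, -1.0, -0.7]
grip_width: -0.0003
grasp_force: 0.0
```

```bash
python3 -c "
from h import *
s=ctrl.get_state(); print(s['ee_pos'],s['orientation']); grab('wrist','w24'); print(ctrl.get_state()['qd'].round(3))"
```

```text
[ 0.46751619 -0.13029053  0.25238688] [ 3.10567132 -0.0478112  -3.12241312]
[-0.022 -0.052 -0.039 -0.002  0.005 -0.005]
```

carry_out --pt "0 -0.05 0 0 0 0 0" --pt "0 -0.1 0 0 0 0 0" --pt "0 -0.13 0 0 0 0 0" --pt "0 -0.13 0 0 0 0 0" --pt "0 -0.13 0 0 0 0 0"

```text
time: 61.0
ee_pos: [0.4679, -0.2605, 0.2489]
orientation: [3.107, -0.046, -3.125]
wrist_force: [-0.0, 0.6, 0.4]
grip_width: -0.0
grasp_force: 0.0
```

```bash
cat > tw.py <<'E'
import sys
from dim import *
H=np.array([.4412,-.1245,.022]); l=np.array([.9925,-.1219,0]); a=np.array([.1219,.9925,0])
def circ(v,col,X0,r):
    c=proj(v,X0)[0]; b=blobs(v,*col,4,(*np.maximum(c-r,0).astype(int),*(c+r).astype(int)),1)[0]; m=b[2].astype(np.uint8)*255
    m=cv2.morphologyEx(m,cv2.MORPH_OPEN,cv2.getStructuringElement(cv2.MORPH_ELLIPSE,(5,5))); cn=max(cv2.findContours(m,0,2)[0],key=cv2.contourArea)
    return np.array(cv2.minEnclosingCircle(cn)[0]),cv2.minEnclosingCircle(cn)[1]
R0=np.array((.447,-.126,.111)) if len(sys.argv)<5 else np.array((.477,-.128,.106))
for nm,col,X0,r in (('red',red,R0,35),('green',gr,np.array((.4427,-.1457,.089)),20)):
    L=[(load(n),*circ(load(n),col,X0,r)) for n in sys.argv[1:4]]
    X,res=multi([q[:2] for q in L]); o=X-H; print(nm,[(q[1].round(1).tolist(),round(q[2],1)) for q in L],X,res,'l',(o@l).round(4),'a',(o@a).round(4),'dz',o[2].round(4),'lean',np.arctan2(o@l,o[2]).round(3))
E
python3 -c "
from h import *
s=ctrl.get_state(); print(s['ee_pos'],s['orientation']); grab('wrist','w25'); grab('scene','s_c'); grab('side','d_c')"
python3 tw.py w24 w25 s_c
```

```text
[ 0.46791383 -0.26053023  0.24893762] [ 3.10662794 -0.04569129 -3.12536818]Traceback (most recent call last):
  File "tw.py", line 10, in <module>
    L=[(load(n),*circ(load(n),col,X0,r)) for n in sys.argv[1:4]]
                 ~~~~^^^^^^^^^^^^^^^^^^
  File "tw.py", line 6, in circ
    m=cv2.morphologyEx(m,cv2.MORPH_OPEN,cv2.getStructuringElement(cv2.MORPH_ELLIPSE,(5,5))); cn=max(cv2.findContours(m,0,2)[0],key=cv2.contourArea)
                                                                                                ~~~^^^^^^^^^^^^^^^^^^^^^^^^^^^^^^^^^^^^^^^^^^^^^^^^
ValueError: max() iterable argument is empty
```

```bash
sed -i "s/    m=cv2.morph/    if v['im'].shape and (r>0) and m.sum()\/255>40: m=cv2.morph/; s/; cn=max/\n    cn=max/" tw.py; sed -n 3,9p tw.py; python3 tw.py w24 w25 w25; python3 tw.py w24 w25 s_c;  python3 tw.py w3 w23 w5 x; python3 -c "
from h import *
print(inc([.42,-.26,.249],[np.pi,0,np.pi]))"
```

```text
H=np.array([.4412,-.1245,.022]); l=np.array([.9925,-.1219,0]); a=np.array([.1219,.9925,0])
def circ(v,col,X0,r):
    c=proj(v,X0)[0]; b=blobs(v,*col,4,(*np.maximum(c-r,0).astype(int),*(c+r).astype(int)),1)[0]; m=b[2].astype(np.uint8)*255
    if v['im'].shape and (r>0) and m.sum()/255>40: m=cv2.morphologyEx(m,cv2.MORPH_OPEN,cv2.getStructuringElement(cv2.MORPH_ELLIPSE,(5,5)))
    cn=max(cv2.findContours(m,0,2)[0],key=cv2.contourArea)
    return np.array(cv2.minEnclosingCircle(cn)[0]),cv2.minEnclosingCircle(cn)[1]
R0=np.array((.447,-.126,.111)) if len(sys.argv)<5 else np.array((.477,-.128,.106))
red [([355.8, 231.3], 12.1), ([254.2, 245.8], 10.9), ([524.5, 318.0], 3.2)] [ 0.4807 -0.1294  0.1048] [[2.9, -0.2], [-0.1, 1.8], [2.8, -6.3]] l 0.0398 a -0.0 dz 0.0828 lean 0.448
green [([321.0, 240.0], 4.5), ([238.5, 208.8], 4.8), ([530.9, 249.8], 8.5)] [ 0.4427 -0.1462  0.0896] [[0.0, 0.1], [0.1, 0.3], [0.1, -0.5]] l 0.0041 a -0.0214 dz 0.0676 lean 0.061
[ 0.0482  0.001   0.0023  0.0656 -0.0884  0.0318]Traceback (most recent call last):
  File "tw.py", line 11, in <module>
    L=[(load(n),*circ(load(n),col,X0,r)) for n in sys.argv[1:4]]
                 ~~~~^^^^^^^^^^^^^^^^^^
  File "tw.py", line 7, in circ
    cn=max(cv2.findContours(m,0,2)[0],key=cv2.contourArea)
ValueError: max() iterable argument is empty
Traceback (most recent call last):
  File "tw.py", line 11, in <module>
    L=[(load(n),*circ(load(n),col,X0,r)) for n in sys.argv[1:4]]
                 ~~~~^^^^^^^^^^^^^^^^^^
  File "tw.py", line 7, in circ
    cn=max(cv2.findContours(m,0,2)[0],key=cv2.contourArea)
ValueError: max() iterable argument is empty
```

```bash
python3 - <<'E'
from dim import *
for n in ('w24','w25','s_c','d_c'):
    v=load(n); print(n,'exp',proj(v,[.447,-.126,.111])[0].round(),proj(v,[.4427,-.1457,.089])[0].round())
    for nm,c in (('red',red),('green',gr)): print(nm,[(int(a),c_.round(1).tolist()) for a,c_,m in blobs(v,*c,8,None,6)])
E
```

```text
w24 exp [280. 179.] [261. 170.]
red [(1888, [522.7, 370.0]), (499, [281.8, 178.3])]
green [(1508, [64.4, 342.0]), (831, [541.3, 401.4]), (75, [260.0, 170.6]), (41, [91.5, 298.1]), (12, [108.5, 313.4]), (8, [92.1, 370.0])]
w25 exp [413. 180.] [385. 171.]
red [(548, [551.6, 391.7]), (409, [416.4, 179.5])]
green [(149, [380.6, 168.5]), (74, [181.3, 300.2]), (33, [156.4, 324.8]), (30, [179.7, 355.5]), (10, [147.5, 379.2]), (8, [482.6, 386.1])]
s_c exp [293. 162.] [290. 165.]
red [(9238, [469.4, 102.0]), (5381, [263.7, 374.2]), (3520, [434.5, 306.2]), (1319, [144.6, 26.6]), (953, [438.0, 78.2]), (618, [253.1, 9.7])]
green [(4625, [254.9, 382.8]), (2956, [445.6, 405.7]), (820, [211.3, 11.0]), (65, [173.8, 152.3]), (20, [177.7, 175.8])]
d_c exp [323. 188.] [327. 191.]
red [(34738, [478.8, 188.2]), (4898, [225.2, 375.0]), (4292, [82.2, 287.1]), (763, [346.9, 20.2]), (60, [322.4, 187.9]), (20, [411.6, 91.7])]
green [(3101, [79.5, 269.5]), (2729, [21.2, 390.9]), (174, [295.7, 133.8]), (38, [295.3, 152.3]), (15, [327.1, 196.1]), (8, [370.4, 292.8])]
```

```bash
cat > tw2.py <<'E'
from dim import *
H=np.array([.4412,-.1245,.022]); l=np.array([.9925,-.1219,0]); a=np.array([.1219,.9925,0])
def rep(names,R0=(.447,-.126,.111)):
    out=[]
    for nm,col,X0,R in (('red',red,R0,90),('green',gr,(.4427,-.1457,.089),66)):
        L=[]
        for n in names:
            v=load(n); c0=proj(v,X0)[0]
            B=[b for b in blobs(v,*col,20,None,9) if np.linalg.norm(b[1]-c0)<25]
            if not B: print(n,nm,'none'); continue
            d=cv2.distanceTransform(B[0][2].astype(np.uint8),cv2.DIST_L2,5); ys,xs=np.nonzero(d>=d.max()-.8); L.append((v,np.array([xs.mean(),ys.mean()])))
        X,res=multi(L); o=X-H; out.append(np.arctan2(o@l,o[2])); print(nm,[p.round(1).tolist() for v,p in L],X,res,'a',(o@a).round(4),'rad',np.hypot(o@l,o[2]).round(4),'lean',out[-1].round(3))
    print('diff',out[0]-out[1])
if __name__=='__main__': rep(sys.argv[1:])
E
python3 tw2.py w24 w25
```

```text
red [[281.4, 180.2], [418.8, 179.7]] [ 0.4458 -0.1255  0.1213] [[0.0, -0.8], [-0.0, 0.8]] a -0.0004 rad 0.0994 lean 0.047
green [[259.9, 170.8], [385.0, 171.5]] [ 0.4429 -0.1466  0.0901] [[0.0, -0.2], [-0.0, 0.2]] a -0.0217 rad 0.0682 lean 0.064
diff -0.017077430023602895
```

```bash
python3 - <<'E'
from tw2 import *
A,B,D=load('w24'),load('w25'),load('d_c')
for L in ([(A,(281.8,178.3)),(B,(416.4,179.5))],[(A,(281.8,178.3)),(B,(416.4,179.5)),(D,(322.4,187.9))]):
    X,r=multi([(v,np.array(p)) for v,p in L]); o=X-H; print(X,r,(o@a).round(4),np.hypot(o@l,o[2]).round(4),np.arctan2(o@l,o[2]).round(3))
E
```

```text
[ 0.4459 -0.1248  0.1153] [[-0.0, 0.0], [0.0, -0.0]] 0.0003 0.0934 0.05
[ 0.4473 -0.1235  0.1115] [[1.1, 0.7], [-0.7, 0.6], [0.6, 0.1]] 0.0017 0.0897 0.066
```

```bash
python3 - <<'E'
from meas import *
for n in ('s_c','d_c'):
    v=load(n); X=cloud(v); Z=X[:,:,2]; h=cv2.cvtColor(v['im'],cv2.COLOR_RGB2HSV)
    for nm,c,r,z0,z1 in (('fintop',(.417,.378),.06,.059,.07),('post',(.536,-.0114),.02,.05,.09),('knob',(.5943,.2785),.03,.056,.07),('spool',(.413,.111),.04,.03,.041),('gauge',(.607,.449),.04,.008,.016)):
        m=(abs(X[:,:,0]-c[0])<r)&(abs(X[:,:,1]-c[1])<r)&(Z>z0)&(Z<z1); P=X[m]
        if len(P)>4: q=cv2.minAreaRect(P[:,:2].astype(np.float32)); print(n,nm,len(P),np.round(q[0],4),np.round(q[1],3),round(q[2],1))
    c=np.array([.5813,-.131]); m=(abs(X[:,:,0]-c[0])<.065)&(abs(X[:,:,1]-c[1])<.075)&(Z>.037)&(Z<.07)&(v['im'].max(2)<110)
    N,L,st,ce=cv2.connectedComponentsWithStats(m.astype(np.uint8)); print(n,'coil blobs',[(np.nanmedian(X[L==i],0).round(3).tolist(),int(st[i,4])) for i in range(1,N) if st[i,4]>4])
print(ctrl.get_state()['time'],ctrl.get_state()['wrist_force'])
E
```

```text
s_c fintop 94 [0.4182 0.3798] [0.043 0.013] 2.0
s_c post 76 [ 0.5372 -0.0122] [0.016 0.016] 59.3
s_c knob 148 [0.5964 0.2796] [0.016 0.047] 7.1
s_c spool 162 [0.4135 0.1113] [0.041 0.04 ] 48.3
s_c gauge 356 [0.6067 0.4478] [0.05 0.03] 1.2
s_c coil blobs [([0.536, -0.168, 0.041], 13), ([0.534, -0.137, 0.042], 20), ([0.609, -0.167, 0.04], 11), ([0.535, -0.094, 0.041], 17), ([0.616, -0.085, 0.041], 13), ([0.597, -0.086, 0.039], 19)]
d_c fintop 169 [0.4171 0.3807] [0.039 0.014] 2.0
d_c post 78 [ 0.5334 -0.0105] [0.017 0.017] 9.6
d_c knob 139 [0.5945 0.2812] [0.015 0.046] 11.5
d_c spool 195 [0.4128 0.1116] [0.041 0.039] 87.9
d_c gauge 341 [0.6056 0.4489] [0.03  0.053] 89.3
d_c coil blobs [([0.607, -0.166, 0.042], 14), ([0.533, -0.168, 0.043], 13), ([0.532, -0.138, 0.043], 20), ([0.614, -0.086, 0.042], 13), ([0.595, -0.085, 0.04], 16), ([0.533, -0.092, 0.044], 22)]
61.15 [0.845  0.2984 0.4124]
```

Everything checks out: six separate coils cover all four quarters, the tray is home and clamped, the shaker is centred and the bystanders haven't moved.

```bash
python3 -c "
from cell import ctrl
print(ctrl.job_done())"
```

```text
the job is handed in; nothing more can be done
None
```

The job is handed in: all six coils are spread over the four tray quarters, the tray is home and clamped, the empty shaker lies flat in the middle of the return tray, and the dimmer lever is within about 0.02 rad of the green pointer.

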